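# Put the fryer basket back and lower the cover

### The arm

A 6-joint arm with a two-finger parallel gripper is mounted at the origin on the work surface. World frame = base frame: x ahead of the robot, y to its left, z up, the work surface at z = 0. Lengths are in m, angles in rad, forces in N, time in s.
With the tool pointing down it reaches from about 0.225 to 0.875 m from the base axis. Payload 3.4 kg.
Tool frame: the origin (TCP) lies at the very end of the fingers, on their centre line; the grasp point (between the pads) lies behind it (manip.tcp_to_grasp is the z of the grasp point in the tool frame, in m); z points along the fingers, y is the direction in which the jaws open and shut (so a half turn about z gives the same grasp; the last joint's range is limited). The gripper opens to 85 mm and grips with 20 to 120 N. Pads are 22 mm wide; open, the fingers measure 114 mm over their backs; the gripper's body (76 mm by 85 mm) begins 54 mm behind the grasp point. The pads swing forward as they close: fully open they stand 13 mm farther back than shut.
Start: joints at [1.195, 0.276, 1.505, -0, 1.361, -0.121], TCP at [0.145, 0.556, 0.231] pointing down, gripper open.
Joint ranges: [-2.89, 2.89], [-0.75, 2.08], [0.22, 2.7], [-1.18, 4.32], [0.11, 2.71], [-2.7, 2.7]. Speed limits (rad/s): [2.57, 2.57, 3.14, 3.14, 3.14, 3.14].

### API

Orientations are given as a unit quaternion [w, x, y, z].
In Python, from rig import manip, eyes gives the robot as it stands.
- The arm moves only by the tool servo_tool, never from a script. Its argument "increments" is a list of rows, each an object with "slide": the shift along the tool's x, y, z in m, a list of three; "spin": the turn about the tool's z in degrees. A call has 1 to 8 rows; each row shifts and turns the commanded pose from where the row before left it, along the tool's axes as they then stand; what a row does not reach is not made up. A row lasts 1/10 s, in which the tool goes at most 50 mm and 8.59 degrees, less where a joint would pass 70% of its speed; a pose out of reach is approached as far as the arm can. A call is refused whole if a number of a shift passes 0.05 or a number of a turn 8.59, either way. A call with a gripper value outside its range is refused whole. "hand" is the opening, from 0 (shut) to 1 (fully open), set as the call begins (left out, the last holds). The fingers move at their own pace and stop on an object; "newtons" is the grip in N (left out, the last holds). Time passes only in rows, so rows that do not move let the fingers close. It gives the time, the measured TCP pose, the force and the opening at its end, in the units of the state.
- manip.get_state(): the state, without advancing time (a new reading comes with each control period).
- eyes.get_image(name): name is "scene" or "top" or "wrist"; returns the picture (480x640x3 uint8, blue, green, red); there is no depth.
- eyes.calibration(name): a dict with "fx", "fy", "cx", "cy" (pixels), "rvec" (rotation vector, rad) and "tvec" (3), from world to camera coordinates, as OpenCV has them; the wrist camera has in their place "hand_eye" (4x4, takes a point from camera to tool coordinates, whose origin is the TCP and whose axes are the flange's). Camera axes: x right, y down, z forward; pixel columns grow to the right and rows downward; lengths in m; the calibration is good to about 2 mm. A picture is of the moment at which its call begins: read the wrist's pose just before it. calibration takes no time and is no camera call.
- manip.sign_off(): hands the job in, once; it reports no verdict.
The state is a dict: "clock": time; "qpos": joint angles; "qd": joint speeds; "effort": joint torques, N m; "position": TCP position; "ee_rot": TCP orientation; "contact_force": force on the tool from outside, world axes, zero at the start; "moment": the same for the moment, N m; "width": finger opening in m.
Only numpy, scipy, OpenCV 4.12 (cv2) and the standard library are available. Lean on these libraries where they do the work, as an engineer would, in place of code of your own. Each camera call takes 0.05 s, during which the arm holds its last target.

### The job

The washed frying basket has been pushed handle-first under the little counter shelf. Put it back in the cold, empty fryer so that it stands on the tank floor with its handle out through the slot in the front, then bring the open cover down gently and under control until it rests shut. Set the basket down rather than dropping it, and leave the other things on the counter where they stand.

Things in the scene. Friction and masses are not known exactly. Their poses are not given: they have to be found in the camera images.
- fryer: Compact steel fryer, fixed, 184 x 184 mm, rim 150 high. Origin on the table under the tank's middle; own +x from the front (control panel, handle slot) to the rear hinge, +z up. Open tank 156 (x) x 132 (y) inside, floor 60 above the table, front and rear walls 14 thick. Slot for the basket's handle in the middle of the front wall: 44 wide, open at the top, bottom 108 above the table.
- lid (a joint): The fryer's cover, a steel plate 184 x 188 x 10 mm, about 0.6 kg, hinged on the fryer's rear edge. 0 rad = shut on the rim, grows as it opens, about 1.7 = rear stop; starts nearly upright. Hinge friction (about 0.3 N m) holds it within about 25 degrees of upright; let go lower, it falls and slams.
- lid_hinge (a point): Middle of the cover's hinge axis, 106 mm behind the fryer's origin (fryer +x), 154 mm above the table. The axis runs along the fryer's y. The cover reaches 200 mm out from it.
- lid_bar (a point): Middle of the cover's handle: round black bar 14 mm thick, 104 mm long between two posts, parallel to the hinge, on the cover's outer face, 187 mm out from the hinge axis and 54 mm off the hinge plane (47 above the plate), 13 short of the cover's front edge. Cover shut: on top, 208 mm above the table; cover upright: behind it, away from the tank.
- basket_center (a point): Centre, half-way up, of the wire frying basket: steel mesh, 140 long (x) x 112 wide (y) x 78 mm high, open on top, flat steel rim frame 8 thick and 13 deep round the top; about 0.32 kg. Own -x points to the handle, +z up. 39 mm above its underside, so 99 above the table when home in the fryer; it clears the tank by 8 to 10 mm a side.
- basket_handle (a point): Grip point on the basket's black handle, 128 mm from the basket's middle towards own -x, 66 mm above its underside. The handle is a straight bar 22 wide, 24 high, from 100 to 185 mm from the middle; a flat 16 mm wide steel strap joins it to the basket.
- basket_end (a point): Middle of the rim frame at the end of the basket opposite the handle, 66 mm from the basket's middle (own +x) and 72 mm above its underside (the rim's top is at 78).
- shelf: Low timber counter shelf on four corner legs, fixed, with glasses, saucers and a bowl on it (part of it, up to 200 mm high). Origin on the table in front of it; its board lies 132 to 252 mm along own +x, 210 wide (y), underside 105 above the table. The basket starts in front of it, handle under the board.
- jug: Steel coffee jug with a lid and a side handle (its +y), 92 mm across, 136 mm high, handle reaching 75 mm from the axis; origin in the middle of its underside. Bystander.
- mug: Blue enamel mug, 76 mm across, 82 mm high, handle towards its +y reaching about 75 mm from the axis; origin in the middle of its underside. Bystander.
- milk_can: Tin can with a blue label, 74 mm across, 85 mm high; origin in the middle of its underside. Bystander.
- sugar_jar: Glass jar with a red lid, 84 mm across, 120 mm high; origin in the middle of its underside. Bystander.
- tub: Clear tub with a green lid, 96 mm across, 105 mm high; origin in the middle of its underside. Bystander.
- tea_tin: Red tin with a brass lid, 80 mm across, 110 mm high; origin in the middle of its underside. Bystander.
- spatula: Spatula lying flat, 240 mm long along its own x; origin under its middle. Bystander.

How it is judged:
By the outcome, as a careful person would: the job done as asked, in the order asked, and still so for the second after the job is handed in, with the robot touching nothing.
It also fails if it takes over 72 s, if anything falls off the work surface, if the arm or the gripper's body presses on something with over 40 N, if the wrist force passes 120 N, or if a joint passes its speed limit or range.

## Working session

There is one attempt and no reset: what is moved stays moved. The work goes in short steps, Python scripts to look and compute and a tool call to move; the robot and the scene stay as the last step left them, time stands still between calls to the robot, and variables do not carry over. Pictures are saved under pics/ and viewed, and the job is handed in when it is done.

Besides the shell and the picture viewer there is one more tool, called after "Request:" by a JSON object that holds its "method" and its "body", one argument or row to a line. servo_tool: Moves the arm, as the interface text tells. Its arguments: {"type":"object","properties":{"increments":{"type":"array","items":{"type":"object","properties":{"slide":{"type":"array","items":{"type":"number"}},"spin":{"type":"number"}}}},"hand":{"type":"number"},"newtons":{"type":"number"}},"required":["increments"]}

```bash
ls; mkdir -p pics
python3 - <<'E'
from rig import manip, eyes
import cv2
s=manip.get_state()
for k,v in s.items(): print(k,v)
print(manip.tcp_to_grasp)
for n in ("scene","top","wrist"):
    cv2.imwrite(f"pics/{n}0.png",eyes.get_image(n)); print(n,eyes.calibration(n))
E
```

```text
pics
clock 0.0
qpos [ 1.19498023e+00  2.76612254e-01  1.50617450e+00  6.84865012e-06
  1.36073837e+00 -1.20981926e-01]
qd [ 0.00052757 -0.00075729  0.00152205 -0.00166427  0.00015147 -0.00026903]
effort [-1.76458718e-03 -4.16787422e+01 -2.45813406e+01 -5.37989345e-04
  1.12770501e-02 -2.21663532e-05]
position [0.14473393 0.55590595 0.23041342]
ee_rot [-2.40796949e-04  1.27073246e-01  9.91892865e-01 -9.35755953e-04]
contact_force [ 0.90938443  0.32938144 -0.32090213]
moment [0.03793098 0.01318383 0.0201666 ]
width 0.08554433428354613
-0.0187
scene {'fx': 474.34628567725946, 'fy': 474.34628567725946, 'cx': 320.5180410124177, 'cy': 235.50280162253745, 'rvec': array([ 2.16891034,  0.70832983, -0.35252034]), 'tvec': array([-0.4231831 , -0.09570853,  1.70227363])}
top {'fx': 544.996738782318, 'fy': 544.996738782318, 'cx': 307.79777654747613, 'cy': 239.47996118243324, 'rvec': array([ 2.14833271, -2.16706395,  0.15861934]), 'tvec': array([-0.0099159 ,  0.54242717,  1.41350256])}
wrist {'fx': 331.50051875250125, 'fy': 331.50051875250125, 'cx': 323.49108336028735, 'cy': 241.09222805718582, 'hand_eye': array([[-1.14886509e-03, -9.63184017e-01, -2.68840529e-01,
         6.81400072e-02],
       [ 9.99998737e-01, -8.11363531e-04, -1.36650251e-03,
        -6.33949838e-04],
       [ 1.09806598e-03, -2.68841760e-01,  9.63183733e-01,
        -1.43879593e-01],
       [ 0.00000000e+00,  0.00000000e+00,  0.00000000e+00,
         1.00000000e+00]])}
```

View pics/scene0.png

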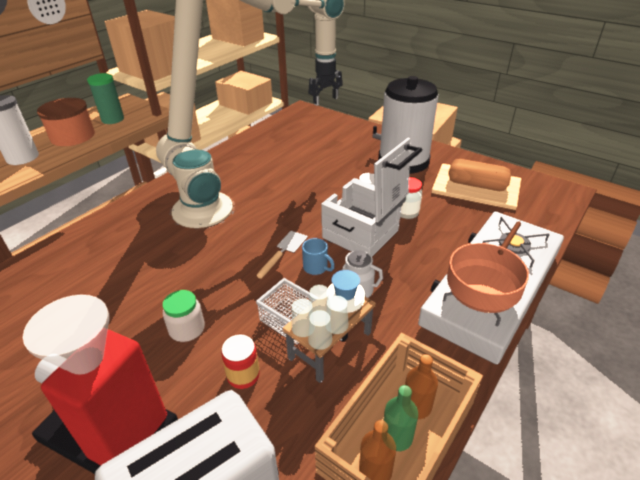

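View pics/top0.png

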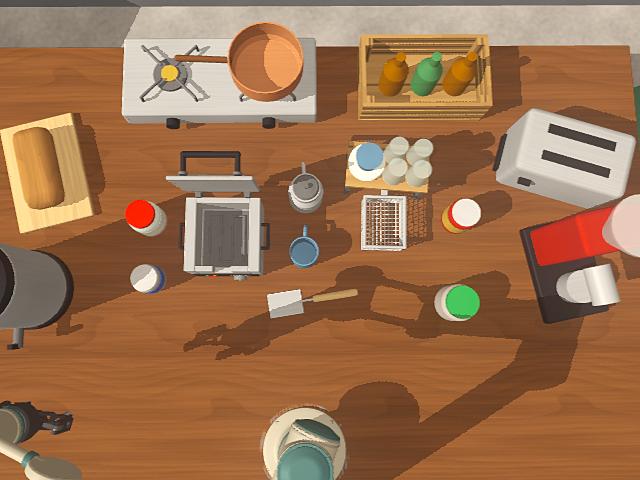

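View pics/wrist0.png

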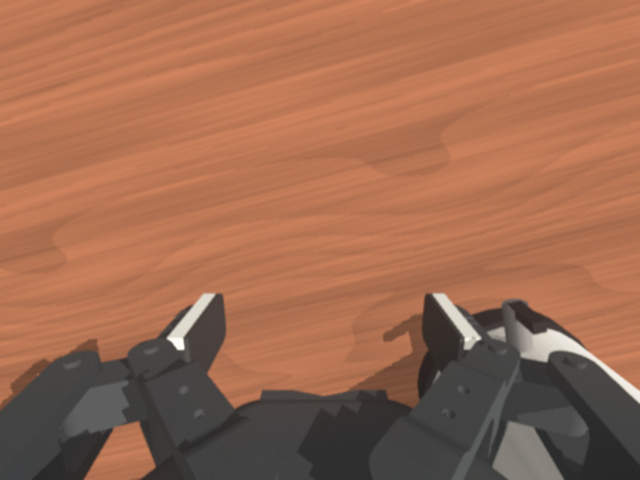

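```bash
cat > h.py <<'E'
import numpy as np, cv2
from rig import manip, eyes
from scipy.spatial.transform import Rotation as R
def cam(n):
    c=eyes.calibration(n); K=np.array([[c['fx'],0,c['cx']],[0,c['fy'],c['cy']],[0,0,1]])
    if n=='wrist':
        s=manip.get_state(); w,x,y,z=s['ee_rot']; T=np.eye(4);T[:3,:3]=R.from_quat([x,y,z,w]).as_matrix();T[:3,3]=s['position']
        M=np.linalg.inv(T@c['hand_eye']); return K,M[:3,:3],M[:3,3]
    return K,cv2.Rodrigues(c['rvec'])[0],c['tvec']
def ray(C,uv,z):
    K,r,t=C; d=r.T@np.linalg.inv(K)@np.array([uv[0],uv[1],1.]); o=-r.T@t
    return o+d*(z-o[2])/d[2]
def proj(C,P):
    K,r,t=C; p=K@(r@np.asarray(P,float)+t); return p[:2]/p[2]
def tri(obs):
    A=np.zeros((3,3));b=np.zeros(3)
    for C,uv in obs:
        K,r,t=C; d=r.T@np.linalg.inv(K)@np.array([uv[0],uv[1],1.]);d/=np.linalg.norm(d);o=-r.T@t
        M=np.eye(3)-np.outer(d,d);A+=M;b+=M@o
    return np.linalg.solve(A,b)
def st():
    s=manip.get_state();w,x,y,z=s['ee_rot'];m=R.from_quat([x,y,z,w]).as_matrix()
    print('t',round(s['clock'],2),'p',s['position'].round(4),'yaw_y',round(np.degrees(np.arctan2(m[1,1],m[0,1])),2),'F',s['contact_force'].round(1),'w',round(s['width'],4),'q',s['qpos'].round(2))
    return s,m
def zoom(src,dst,x0,y0,x1,y1,k):
    im=src if not isinstance(src,str) else cv2.imread(src); cv2.imwrite(dst,cv2.resize(im[y0:y1,x0:x1],None,fx=k,fy=k,interpolation=cv2.INTER_CUBIC))
def slide(target,m=None,p=None):
    s,m=st(); return m.T@(np.array(target)-s['position'])
E
python3 - <<'E'
from h import *
zoom('pics/top0.png','pics/t_b.png',335,130,435,265,4.4)
zoom('pics/top0.png','pics/t_f.png',165,140,275,290,4)
zoom('pics/scene0.png','pics/s_b.png',245,270,345,345,6)
zoom('pics/scene0.png','pics/s_f.png',310,130,430,260,4.5)
E
```

```text
(no output)
```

View pics/t_b.png

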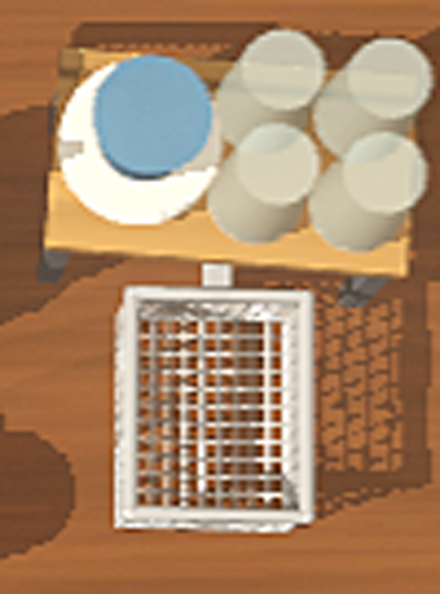

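View pics/t_f.png

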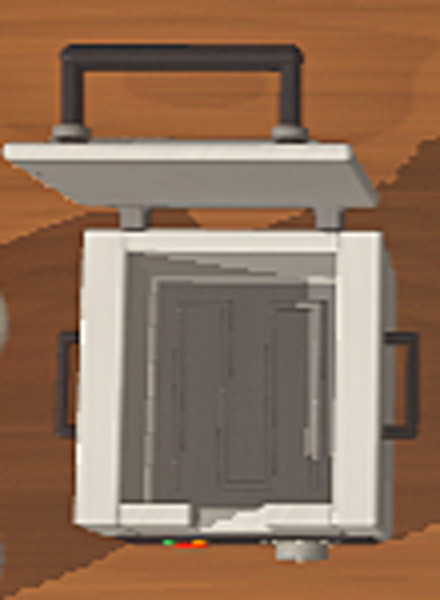

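View pics/s_b.png

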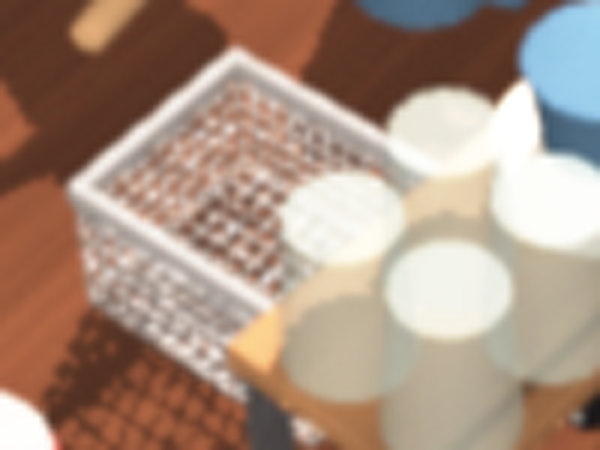

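View pics/s_f.png

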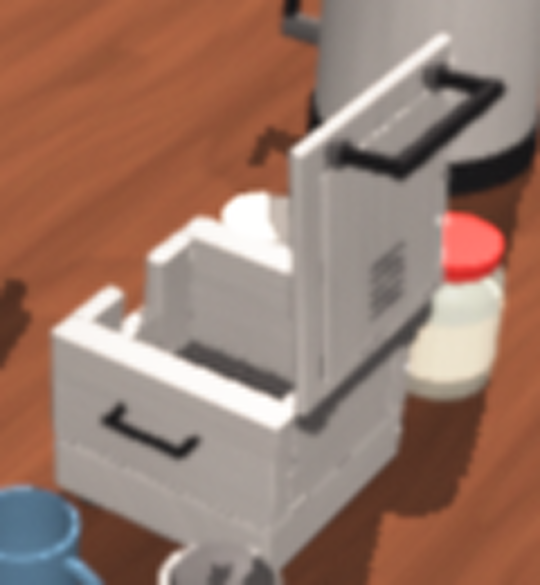

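Run:
```python
from h import *
C=cam('top')
b=[ray(C,(335+u/4.4-.4,130+v/4.4-.4),.078) for u,v in [(122,288),(313,290),(314,522),(116,524)]]
print('basket',np.round(b,4),np.mean(b,0).round(4))
f=[ray(C,(165+u/4-.4,140+v/4-.4),.150) for u,v in [(84,231),(382,231),(390,527),(76,525)]]
print('fryer',np.round(f,4),np.mean(f,0).round(4))
g=[ray(C,(165+u/4-.4,140+v/4-.4),.150) for u,v in [(125,250),(338,250),(333,503),(118,503)]]
print('tank',np.round(g,4),np.mean(g,0).round(4))
s=[ray(C,(335+u/4.4-.4,130+v/4.4-.4),.12) for u,v in [(47,247),(406,274)]]
print('shelf front',np.round(s,4))
S=cam('scene')
ps=lambda u,v:(310+u/4.5-.4,130+v/4.5-.4)
pt=lambda u,v:(165+u/4-.4,140+v/4-.4)
for (a,bb) in [((501,92),(67,58)),((402,165),(297,55)),((449,38),(5,148)),((296,150),(352,150))]:
    P=tri([(S,ps(*a)),(C,pt(*bb))]); print('lid',P.round(4),proj(S,P).round(1),ps(*a),proj(C,P).round(1),pt(*bb))
for n,uv in dict(jugTop=(304,185),mug=(304,250),spat_tip=(357,293),tub=(461,300),tin=(464,213)).items():
    print(n,ray(C,uv,{'jugTop':.136,'mug':.08,'spat_tip':.01,'tub':.105,'tin':.11}[n]).round(3))
st()
```

```text
basket [[ 0.6529 -0.1578  0.078 ]
 [ 0.6509 -0.2716  0.078 ]
 [ 0.5119 -0.2675  0.078 ]
 [ 0.5117 -0.1511  0.078 ]] [ 0.5818 -0.212   0.078 ]
fryer [[0.6344 0.2877 0.15  ]
 [0.6331 0.1039 0.15  ]
 [0.4498 0.0986 0.15  ]
 [0.4526 0.2888 0.15  ]] [0.5425 0.1947 0.15  ]
tank [[0.6222 0.2622 0.15  ]
 [0.6213 0.131  0.15  ]
 [0.4647 0.1333 0.15  ]
 [0.4658 0.2636 0.15  ]] [0.5435 0.1975 0.15  ]
shelf front [[ 0.6682 -0.1101  0.12  ]
 [ 0.6508 -0.3175  0.12  ]]
lid [0.6884 0.2585 0.3407] [420.6 150.2] (420.93333333333334, 150.04444444444445) [181.1 153.7] (181.35, 154.1)
lid [0.6869 0.1349 0.3486] [398.5 166.4] (398.93333333333334, 166.26666666666665) [238.5 152.9] (238.85, 153.35)
lid [0.6363 0.2875 0.3498] [409.3 138.1] (409.3777777777778, 138.04444444444445) [165.8 176.5] (165.85, 176.6)
lid [0.6332 0.1048 0.3549] [375.1 163. ] (375.3777777777778, 162.93333333333334) [252.4 176.8] (252.6, 177.1)
jugTop [ 0.667 -0.005  0.136]
mug [ 0.509 -0.004  0.08 ]
spat_tip [ 0.4   -0.145  0.01 ]
tub [ 0.377 -0.396  0.105]
tin [ 0.597 -0.413  0.11 ]
t 0.15 p [0.1448 0.5561 0.2306] yaw_y 75.4 F [-0.5 -0.6 -0.6] w 0.0852 q [ 1.2   0.28  1.51 -0.    1.36 -0.12]
```

Request:
{"method": "servo_tool", "body": {
  "increments": [
    {"slide": [-0.03,-0.036,0]},
    {"slide": [-0.03,-0.036,0]},
    {"slide": [-0.03,-0.036,0]},
    {"slide": [-0.03,-0.036,0]},
    {"slide": [-0.03,-0.036,0]},
    {"slide": [-0.03,-0.036,0]},
    {"slide": [-0.03,-0.036,0]},
    {"slide": [-0.03,-0.036,0]}
  ],
  "hand": 1
}}

```text
$.increments[0]: bad value
```

Request:
{"method": "servo_tool", "body": {
  "increments": [
    {"slide": [-0.03,-0.036,0]},
    {"slide": [-0.03,-0.036,0]},
    {"slide": [-0.03,-0.036,0]},
    {"slide": [-0.03,-0.036,0]},
    {"slide": [-0.03,-0.036,0]},
    {"slide": [-0.03,-0.036,0]},
    {"slide": [-0.03,-0.036,0]},
    {"slide": [-0.03,-0.036,0]}
  ]
}}

```text
$.increments[0]: bad value
```

Request:
{"method": "servo_tool", "body": {
  "increments": [
    {"spin": 8.5},
    {"spin": 8.5},
    {"spin": 8.5},
    {"spin": 8.5},
    {"spin": 8.5},
    {"spin": 8.5},
    {"spin": 8.5},
    {"spin": 8.5}
  ]
}}

```text
$.increments[0]: bad value
```

Request:
{"method": "servo_tool", "body": {
  "increments": [
    {"spin": 8.5},
    {"spin": 1.1},
    {"slide": [0,0,0]},
    {"slide": [0,0,0]}
  ]
}}

```text
$.increments[0]: bad value
```

Run:
```python
from h import *
s,m=st(); print(m.round(3))
C=cam('wrist')
im=eyes.get_image('wrist'); cv2.imwrite('pics/w1.png',im)
print(slide((.516,-.209,.053)).round(4), proj(C,(.516,-.209,.078)))
```

```text
t 0.15 p [0.1448 0.5561 0.2306] yaw_y 75.4 F [-0.5 -0.6 -0.6] w 0.0852 q [ 1.2   0.28  1.51 -0.    1.36 -0.12]
[[-0.968  0.252 -0.001]
 [ 0.252  0.968 -0.001]
 [ 0.    -0.001 -1.   ]]
t 0.2 p [0.1448 0.5561 0.2308] yaw_y 75.4 F [ 1.2  0.3 -0.2] w 0.0855 q [ 1.19  0.28  1.51  0.    1.36 -0.12]
[-0.5521 -0.6467  0.1784] [-147.40553926  619.30480517]
```

View pics/w1.png

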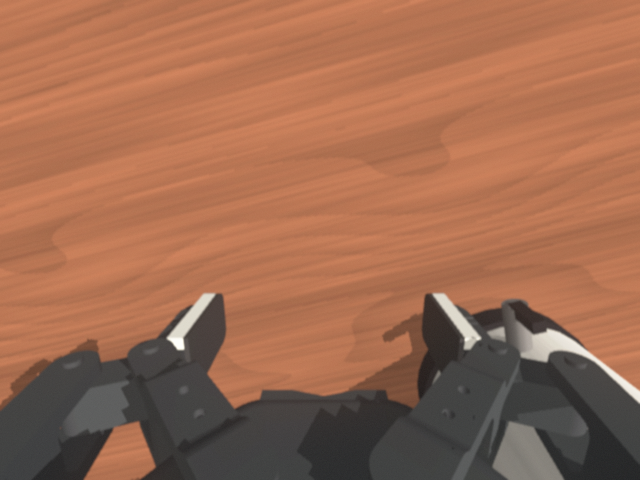

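The wrist view is unchanged, since the rows were refused. They probably need both keys.

Request:
{"method": "servo_tool", "body": {
  "increments": [
    {"slide": [-0.03,-0.036,0],"spin": 0},
    {"slide": [-0.03,-0.036,0],"spin": 0},
    {"slide": [-0.03,-0.036,0],"spin": 0},
    {"slide": [-0.03,-0.036,0],"spin": 0},
    {"slide": [-0.03,-0.036,0],"spin": 0},
    {"slide": [-0.03,-0.036,0],"spin": 0},
    {"slide": [-0.03,-0.036,0],"spin": 0},
    {"slide": [-0.03,-0.036,0],"spin": 0}
  ],
  "hand": 1
}}

```text
clock: 1.0
position: [0.3049, 0.2156, 0.2314]
ee_rot: [0.0, 0.127, 0.992, 0.0]
contact_force: [1.8, 0.2, 0.8]
width: 0.0857
```

Request:
{"method": "servo_tool", "body": {
  "increments": [
    {"slide": [-0.03,-0.036,0],"spin": 0},
    {"slide": [-0.03,-0.036,0],"spin": 0},
    {"slide": [-0.03,-0.036,0],"spin": 0},
    {"slide": [-0.03,-0.036,0],"spin": 0},
    {"slide": [-0.03,-0.036,0],"spin": 0},
    {"slide": [-0.03,-0.036,0],"spin": 0},
    {"slide": [-0.03,-0.036,0],"spin": 0},
    {"slide": [-0.03,-0.036,0],"spin": 0}
  ]
}}

```text
clock: 1.8
position: [0.4646, -0.1239, 0.2312]
ee_rot: [0.0, 0.127, 0.992, 0.0]
contact_force: [0.9, 0.3, 0.2]
width: 0.0856
```

Request:
{"method": "servo_tool", "body": {
  "increments": [
    {"slide": [0,0,0],"spin": 8.5},
    {"slide": [0,0,0],"spin": 8.5},
    {"slide": [0,0,0],"spin": 8.5},
    {"slide": [0,0,0],"spin": 8.5},
    {"slide": [0,0,0],"spin": 8.5},
    {"slide": [0,0,0],"spin": 8.5},
    {"slide": [0,0,0],"spin": 8.5},
    {"slide": [0,0,0],"spin": 8.5}
  ]
}}

```text
clock: 2.6
position: [0.4641, -0.1219, 0.2311]
ee_rot: [-0.0, 0.662, 0.749, -0.0]
contact_force: [0.2, -0.0, 0.3]
width: 0.0858
```

Request:
{"method": "servo_tool", "body": {
  "increments": [
    {"slide": [0,0,0],"spin": 8.5},
    {"slide": [0,0,0],"spin": 1.1},
    {"slide": [0,0,0],"spin": 0}
  ]
}}

```text
clock: 2.9
position: [0.4642, -0.1219, 0.2312]
ee_rot: [-0.0, 0.72, 0.694, -0.0]
contact_force: [-0.6, -0.4, 0.2]
width: 0.0858
```

Run:
```python
from h import *
s,m=st()
C=cam('wrist')
im=eyes.get_image('wrist'); cv2.imwrite('pics/w2.png',im)
print(slide((.516,-.209,.053)).round(4), proj(C,(.516,-.209,.078)))
```

```text
t 2.9 p [ 0.4642 -0.1219  0.2312] yaw_y -2.05 F [-0.6 -0.4  0.2] w 0.0858 q [-0.4   0.13  1.7   0.    1.31 -0.37]
t 2.95 p [ 0.4642 -0.1219  0.2312] yaw_y -2.06 F [-0.   0.6 -0.3] w 0.0855 q [-0.4   0.13  1.7   0.    1.31 -0.37]
[-0.0852  0.0549  0.1782] [379.6192516  308.80335098]
```

View pics/w2.png

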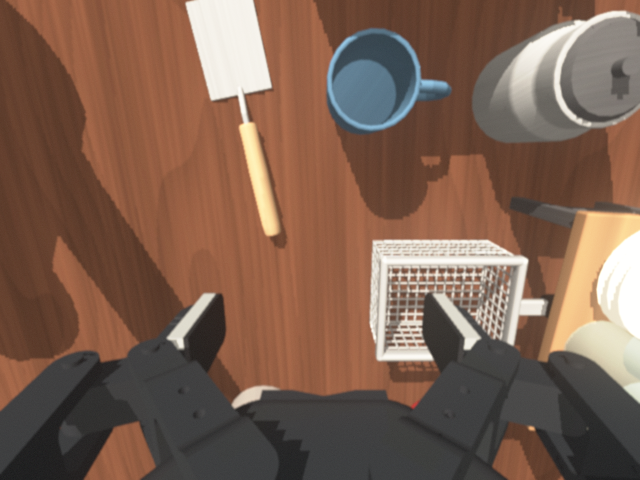

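Rim end is at about (381,309), with the prediction at (380,309), so they agree. Spatula handle tip is at (272,235).

Request:
{"method": "servo_tool", "body": {
  "increments": [
    {"slide": [-0.04,0.028,0],"spin": 0},
    {"slide": [-0.045,0.028,0],"spin": 0},
    {"slide": [0,0,0.04],"spin": 0},
    {"slide": [0,0,0.04],"spin": 0},
    {"slide": [0,0,0.04],"spin": 0},
    {"slide": [0,0,0.035],"spin": 0},
    {"slide": [0,0,0.022],"spin": 0},
    {"slide": [0,0,0],"spin": 0}
  ]
}}

```text
clock: 3.75
position: [0.513, -0.2051, 0.051]
ee_rot: [-0.004, 0.72, 0.694, -0.001]
contact_force: [-0.6, 0.4, 0.1]
width: 0.0854
```

Request:
{"method": "servo_tool", "body": {
  "increments": [
    {"slide": [0,0,0],"spin": 0},
    {"slide": [0,0,0],"spin": 0},
    {"slide": [0,0,0],"spin": 0},
    {"slide": [0,0,0],"spin": 0},
    {"slide": [0,0,0],"spin": 0},
    {"slide": [0,0,0],"spin": 0}
  ],
  "hand": 0,
  "newtons": 60
}}

```text
clock: 4.35
position: [0.5164, -0.2067, 0.0553]
ee_rot: [0.001, 0.72, 0.693, 0.001]
contact_force: [0.0, 0.6, 3.7]
width: 0.0068
```

Run:
```python
from h import *
s,m=st()
im=eyes.get_image('wrist'); cv2.imwrite('pics/w3.png',im)
```

```text
t 4.35 p [ 0.5164 -0.2067  0.0553] yaw_y -2.18 F [0.  0.6 3.7] w 0.0068 q [-0.51  0.4   1.8   0.    0.94 -0.47]
```

View pics/w3.png

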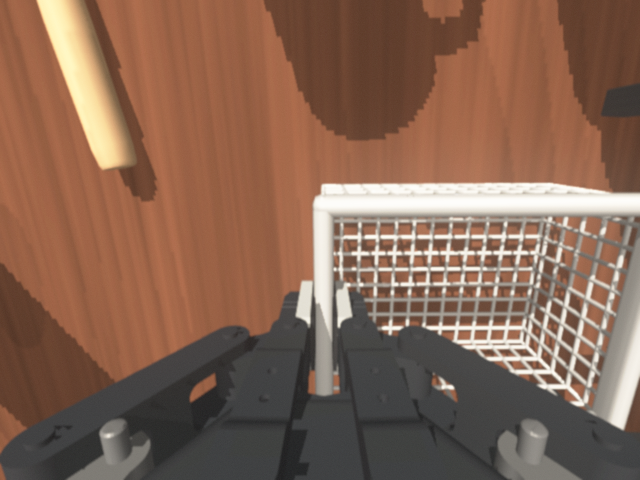

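Request:
{"method": "servo_tool", "body": {
  "increments": [
    {"slide": [-0.002,-0.01,-0.001],"spin": 0},
    {"slide": [-0.004,-0.02,-0.001],"spin": 0},
    {"slide": [-0.004,-0.02,0],"spin": 0},
    {"slide": [-0.004,-0.02,0],"spin": 0},
    {"slide": [-0.004,-0.02,0],"spin": 0},
    {"slide": [-0.004,-0.02,0],"spin": 0},
    {"slide": [-0.004,-0.02,0],"spin": 0},
    {"slide": [-0.002,-0.01,0],"spin": 0}
  ]
}}

```text
clock: 5.2
position: [0.3717, -0.2281, 0.0557]
ee_rot: [-0.002, 0.721, 0.693, -0.0]
contact_force: [-0.0, 1.0, -1.8]
width: 0.0068
```

Request:
{"method": "servo_tool", "body": {
  "increments": [
    {"slide": [0,0,0.002],"spin": 0},
    {"slide": [0,0,0],"spin": 0}
  ]
}}

```text
clock: 5.4
position: [0.371, -0.2281, 0.0552]
ee_rot: [-0.003, 0.72, 0.694, -0.002]
contact_force: [-11.9, 1.2, 18.1]
width: 0.0066
```

Run:
```python
from h import *
s,m=st()
im=eyes.get_image('top'); cv2.imwrite('pics/t2.png',im); zoom(im,'pics/t2z.png',320,130,480,320,3)
```

```text
t 5.4 p [ 0.371  -0.2281  0.0552] yaw_y -2.14 F [-11.9   1.2  18.1] w 0.0066 q [-0.71  0.26  2.05 -0.    0.85 -0.67]
```

View pics/t2z.png

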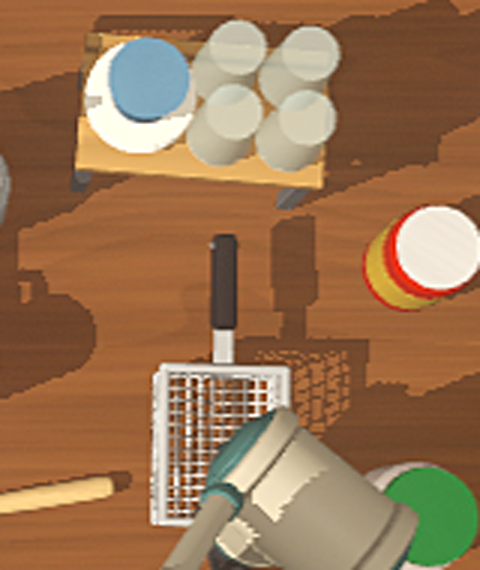

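Request:
{"method": "servo_tool", "body": {
  "increments": [
    {"slide": [0,0,-0.001],"spin": 0},
    {"slide": [0,0,0],"spin": 0},
    {"slide": [0,0,0],"spin": 0},
    {"slide": [0,0,0],"spin": 0}
  ],
  "hand": 0.5
}}

```text
clock: 5.85
position: [0.3748, -0.229, 0.0551]
ee_rot: [-0.0, 0.721, 0.693, 0.0]
contact_force: [0.8, 0.6, -0.7]
width: 0.0425
```

Request:
{"method": "servo_tool", "body": {
  "increments": [
    {"slide": [0,0,-0.02],"spin": 0},
    {"slide": [0,0,-0.04],"spin": 0},
    {"slide": [0,0,-0.04],"spin": 0},
    {"slide": [0,0,-0.04],"spin": 0},
    {"slide": [0,0,-0.04],"spin": 0},
    {"slide": [0,0,0],"spin": 0}
  ],
  "hand": 1
}}

```text
clock: 6.45
position: [0.3775, -0.2313, 0.2405]
ee_rot: [0.006, 0.72, 0.693, 0.001]
contact_force: [0.0, 0.2, -0.9]
width: 0.0855
```

Run:
```python
from h import *
s,m=st()
C=cam('top')
im=eyes.get_image('top'); cv2.imwrite('pics/t3.png',im); zoom(im,'pics/t3z.png',340,195,440,320,4.8)
a=cv2.imread('pics/t0.png') if 0 else cv2.imread('pics/top0.png')
zoom(np.hstack([a[280:320,330:370],im[280:320,330:370]]),'pics/sp.png',0,0,80,40,8)
W=cam('wrist'); im=eyes.get_image('wrist'); cv2.imwrite('pics/w4.png',im)
```

```text
t 6.45 p [ 0.3775 -0.2313  0.2405] yaw_y -2.18 F [ 0.   0.2 -0.9] w 0.0855 q [-0.71  0.06  1.75  0.    1.32 -0.67]
```

View pics/t3z.png

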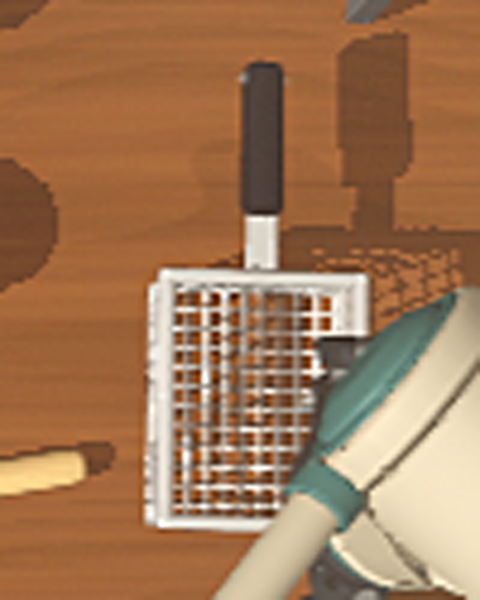

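View pics/w4.png

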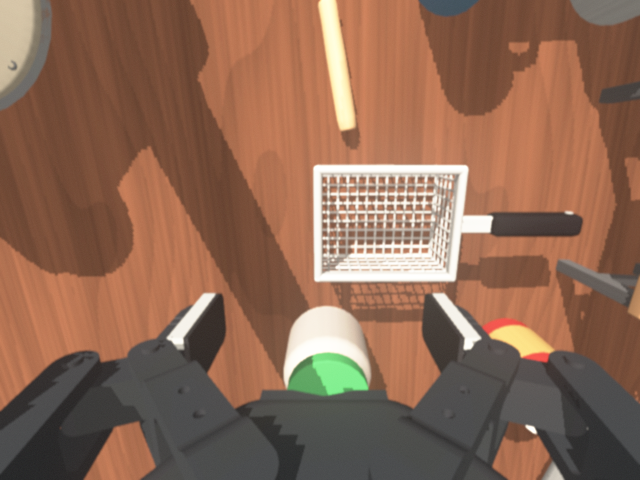

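View pics/sp.png

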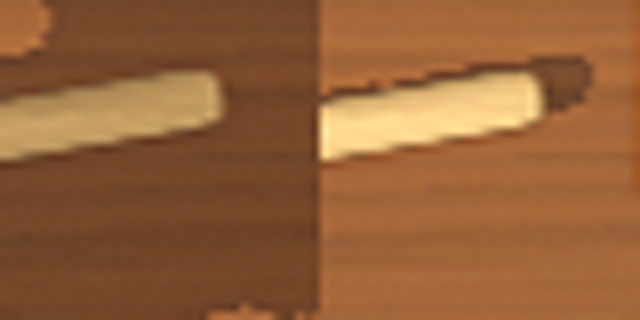

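Run:
```python
from h import *
C=cam('top');W=cam('wrist')
f=lambda u,v:(340+u/4.8-.4,195+v/4.8-.4)
for z in(.078,):
  a=ray(C,f(263,64),z);b=ray(C,f(262,213),z);print('top',a,b,np.linalg.norm(a-b),np.degrees(np.arctan2(*(a-b)[[1,0]])))
  r=[ray(C,f(*p),z) for p in [(160,270),(369,273)]];print('rim rear',r, np.mean(r,0))
  a=ray(W,(581,223),z);b=ray(W,(490,224),z);print('wr',a,b,np.linalg.norm(a-b),np.degrees(np.arctan2(*(a-b)[[1,0]])))
  r=[ray(W,p,z) for p in [(314,165),(468,165),(456,282),(315,282)]];print(np.round(r,4),np.mean(r,0))
```

```text
top [ 0.61800228 -0.24081946  0.078     ] [ 0.5362818  -0.23776132  0.078     ] 0.08177768901726098 -2.143121679189863
rim rear [array([ 0.50579674, -0.1818717 ,  0.078     ]), array([ 0.50325815, -0.29443798,  0.078     ])] [ 0.50452744 -0.23815484  0.078     ]
wr [ 0.61449027 -0.23840931  0.078     ] [ 0.52982313 -0.23600934  0.078     ] 0.08470114789127585 -1.6236718330861486
[[ 0.3684 -0.1759  0.078 ]
 [ 0.5051 -0.1813  0.078 ]
 [ 0.5022 -0.2931  0.078 ]
 [ 0.3641 -0.2876  0.078 ]] [ 0.43495548 -0.23451168  0.078     ]
```

Request:
{"method": "servo_tool", "body": {
  "increments": [
    {"slide": [-0.001,0.046,0],"spin": 0},
    {"slide": [0,0.046,0],"spin": 0},
    {"slide": [0,0.046,0],"spin": 0},
    {"slide": [0,0.046,0],"spin": 0},
    {"slide": [0,0,0],"spin": 8.2},
    {"slide": [0,0,0],"spin": 8.2},
    {"slide": [0,0,0],"spin": 8.2},
    {"slide": [0,0,0],"spin": 8.2}
  ]
}}

```text
clock: 7.35
position: [0.5575, -0.2363, 0.2322]
ee_rot: [-0.002, 0.888, 0.459, -0.001]
contact_force: [-0.4, 0.4, 0.2]
width: 0.0854
```

Request:
{"method": "servo_tool", "body": {
  "increments": [
    {"slide": [0,0,0],"spin": 8.2},
    {"slide": [0,0,0],"spin": 8.2},
    {"slide": [0,0,0],"spin": 8.2},
    {"slide": [0,0,0],"spin": 8.2},
    {"slide": [0,0,0],"spin": 8.2},
    {"slide": [0,0,0],"spin": 8.2},
    {"slide": [0,0,0],"spin": 7.8},
    {"slide": [0,0,0],"spin": 0}
  ]
}}

```text
clock: 8.15
position: [0.5574, -0.2365, 0.2327]
ee_rot: [-0.001, 1.0, -0.017, -0.002]
contact_force: [0.1, -0.9, 0.3]
width: 0.0852
```

Run:
```python
from h import *
print(slide((.562,-.239,.047)).round(4))
W=cam('wrist'); im=eyes.get_image('wrist'); cv2.imwrite('pics/w5.png',im); print(proj(W,(.562,-.239,.078)))
```

```text
t 8.15 p [ 0.5574 -0.2365  0.2327] yaw_y -91.98 F [ 0.1 -0.9  0.3] w 0.0852 q [-0.52  0.32  1.43  0.    1.39  1.09]
[0.0055 0.0028 0.1857]
[325.51787293 219.18908578]
```

View pics/w5.png

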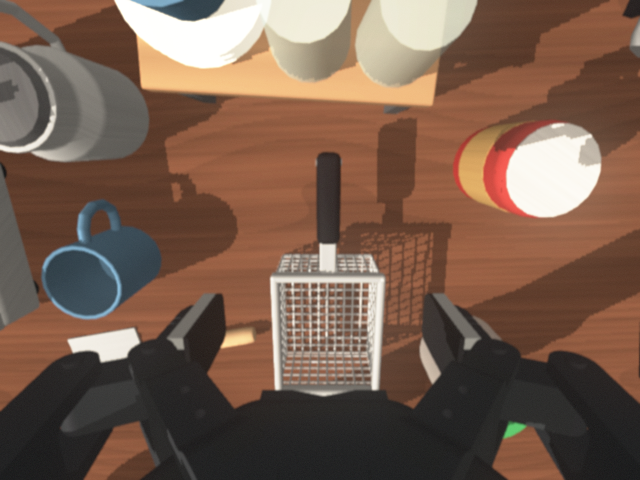

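Request:
{"method": "servo_tool", "body": {
  "increments": [
    {"slide": [0.005,0.004,0.04],"spin": 0},
    {"slide": [0,0,0.045],"spin": 0},
    {"slide": [0,0,0.045],"spin": 0},
    {"slide": [0,0,0.035],"spin": 0},
    {"slide": [0,0,0.021],"spin": 0},
    {"slide": [0,0,0],"spin": 0}
  ]
}}

```text
clock: 8.8
position: [0.56, -0.2394, 0.0448]
ee_rot: [-0.002, 1.0, -0.016, -0.004]
contact_force: [-0.6, -0.1, -0.2]
width: 0.0857
```

Request:
{"method": "servo_tool", "body": {
  "increments": [
    {"slide": [0,0,0],"spin": 0},
    {"slide": [0,0,0],"spin": 0},
    {"slide": [0,0,0],"spin": 0},
    {"slide": [0,0,0],"spin": 0},
    {"slide": [0,0,0],"spin": 0},
    {"slide": [0,0,0],"spin": 0}
  ],
  "hand": 0,
  "newtons": 115
}}

```text
clock: 9.4
position: [0.5639, -0.2414, 0.0507]
ee_rot: [0.0, 1.0, -0.018, 0.001]
contact_force: [0.3, 0.4, 5.3]
width: 0.0201
```

Request:
{"method": "servo_tool", "body": {
  "increments": [
    {"slide": [0,0,-0.005],"spin": 0},
    {"slide": [0,0,-0.01],"spin": 0},
    {"slide": [0,0,-0.015],"spin": 0},
    {"slide": [0,0,0],"spin": 0}
  ]
}}

```text
clock: 9.8
position: [0.5646, -0.242, 0.0813]
ee_rot: [0.001, 1.0, -0.017, 0.002]
contact_force: [0.4, 0.3, -3.1]
width: 0.0201
```

Run:
```python
from h import *
st()
W=cam('wrist'); im=eyes.get_image('wrist'); cv2.imwrite('pics/w6.png',im)
im=eyes.get_image('scene'); zoom(im,'pics/s6.png',200,230,400,380,4)
```

```text
t 9.8 p [ 0.5646 -0.242   0.0813] yaw_y -91.99 F [ 0.4  0.3 -3.1] w 0.0201 q [-0.52  0.45  1.64  0.    1.05  1.09]
```

View pics/w6.png

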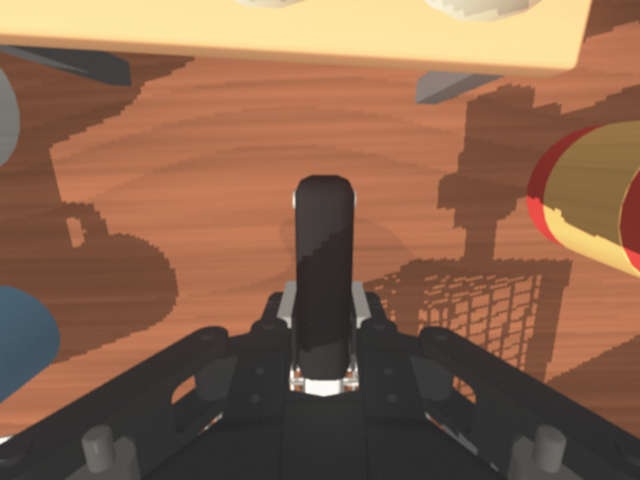

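View pics/s6.png

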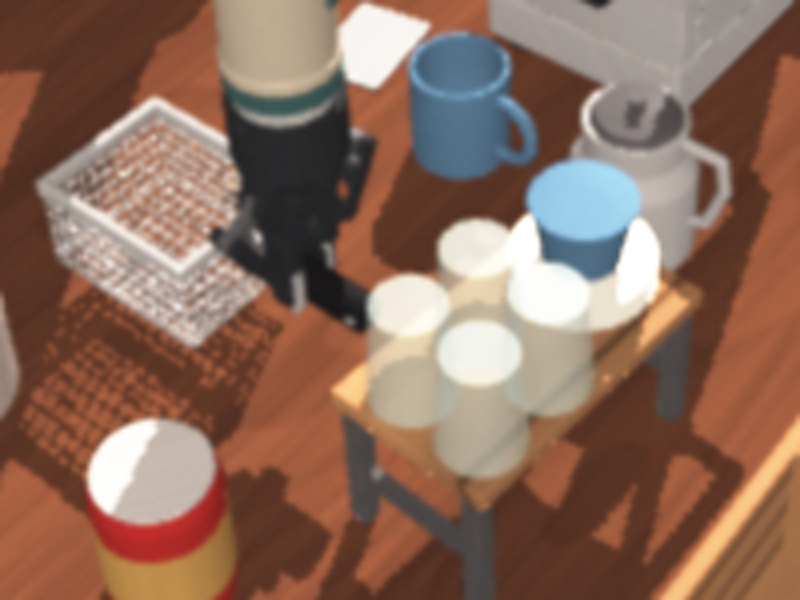

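Request:
{"method": "servo_tool", "body": {
  "increments": [
    {"slide": [-0.02,0,-0.02],"spin": 0},
    {"slide": [-0.025,0,-0.022],"spin": 0},
    {"slide": [-0.025,0,-0.022],"spin": 0},
    {"slide": [-0.025,0,-0.022],"spin": 0},
    {"slide": [-0.025,0,-0.022],"spin": 0},
    {"slide": [-0.025,0,-0.022],"spin": 0},
    {"slide": [-0.02,0,-0.022],"spin": 0},
    {"slide": [0,0,0],"spin": 0}
  ]
}}

```text
clock: 10.7
position: [0.3968, -0.2357, 0.2334]
ee_rot: [0.001, 1.0, -0.018, 0.001]
contact_force: [0.2, -0.4, -3.0]
width: 0.0201
```

Request:
{"method": "servo_tool", "body": {
  "increments": [
    {"slide": [0,0,0],"spin": -4},
    {"slide": [0,0,0],"spin": -8},
    {"slide": [0,0,0],"spin": -8},
    {"slide": [0,0,0],"spin": -8},
    {"slide": [0,0,0],"spin": -8},
    {"slide": [0,0,0],"spin": -8},
    {"slide": [0,0,0],"spin": -8},
    {"slide": [0,0,0],"spin": -8}
  ]
}}

```text
clock: 11.5
position: [0.3982, -0.2346, 0.2295]
ee_rot: [-0.002, 0.873, 0.487, -0.0]
contact_force: [0.3, 0.6, -3.5]
width: 0.0199
```

Request:
{"method": "servo_tool", "body": {
  "increments": [
    {"slide": [0,0,0],"spin": -8},
    {"slide": [0,0,0],"spin": -8},
    {"slide": [0,0,0],"spin": -8},
    {"slide": [0,0,0],"spin": -8},
    {"slide": [0,0,0],"spin": -8},
    {"slide": [0,0,0],"spin": -8},
    {"slide": [0,0,0],"spin": -8},
    {"slide": [0,0,0],"spin": -8}
  ]
}}

```text
clock: 12.3
position: [0.3977, -0.2345, 0.2293]
ee_rot: [-0.002, 0.482, 0.876, 0.001]
contact_force: [0.1, -0.5, -2.8]
width: 0.02
```

Request:
{"method": "servo_tool", "body": {
  "increments": [
    {"slide": [0,0,0],"spin": -8},
    {"slide": [0,0,0],"spin": -8},
    {"slide": [0,0,0],"spin": -8},
    {"slide": [0,0,0],"spin": -8},
    {"slide": [0,0,0],"spin": -8},
    {"slide": [0,0,0],"spin": -8},
    {"slide": [0,0,0],"spin": -4},
    {"slide": [0,0,0],"spin": -4}
  ]
}}

```text
clock: 13.1
position: [0.3975, -0.2348, 0.2293]
ee_rot: [-0.002, 0.016, 1.0, 0.001]
contact_force: [0.9, -0.4, -2.8]
width: 0.0201
```

Run:
```python
from h import *
s,m=st(); print(m.round(3))
im=eyes.get_image('scene'); zoom(im,'pics/s7.png',180,150,440,340,3)
```

```text
t 13.1 p [ 0.3975 -0.2348  0.2293] yaw_y 88.19 F [ 0.9 -0.4 -2.8] w 0.0201 q [-0.68  0.11  1.73 -0.    1.31 -2.22]
[[-0.999  0.032 -0.004]
 [ 0.032  0.999  0.003]
 [ 0.004  0.003 -1.   ]]
```

View pics/s7.png

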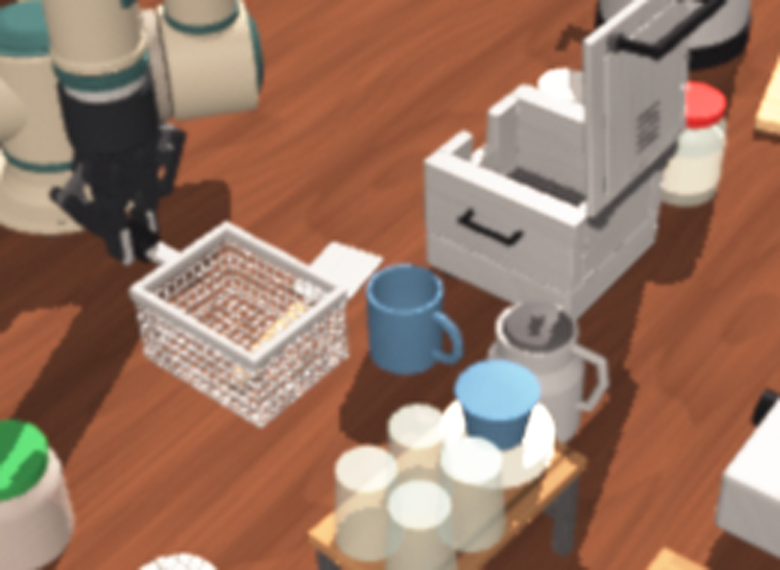

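Request:
{"method": "servo_tool", "body": {
  "increments": [
    {"slide": [0.002,0.025,0],"spin": -0.4},
    {"slide": [0.001,0.045,0],"spin": -0.4},
    {"slide": [0.001,0.045,0],"spin": -0.4},
    {"slide": [0.001,0.045,0],"spin": -0.4},
    {"slide": [0.001,0.045,0],"spin": -0.2},
    {"slide": [0.001,0.045,0],"spin": 0},
    {"slide": [0.001,0.045,0],"spin": 0},
    {"slide": [0.001,0.045,0],"spin": 0}
  ]
}}

```text
clock: 13.95
position: [0.3925, 0.1065, 0.2301]
ee_rot: [-0.001, 0.002, 1.0, -0.0]
contact_force: [2.0, -0.3, -3.1]
width: 0.02
```

Request:
{"method": "servo_tool", "body": {
  "increments": [
    {"slide": [0,0.045,0],"spin": 0},
    {"slide": [0,0.03,0],"spin": 0},
    {"slide": [0,0.015,0],"spin": 0},
    {"slide": [0,0,0],"spin": 0},
    {"slide": [0,0,0],"spin": 0}
  ]
}}

```text
clock: 14.45
position: [0.3933, 0.1944, 0.2301]
ee_rot: [-0.001, 0.001, 1.0, -0.001]
contact_force: [0.1, -0.5, -3.5]
width: 0.0203
```

Run:
```python
from h import *
s,m=st()
im=eyes.get_image('top'); cv2.imwrite('pics/t8.png',im); zoom(im,'pics/t8z.png',165,140,275,290,4)
im=eyes.get_image('scene');cv2.imwrite('pics/s8.png',im); zoom(im,'pics/s8z.png',290,130,440,260,5)
im=eyes.get_image('wrist'); cv2.imwrite('pics/w8.png',im)
```

```text
t 14.45 p [0.3933 0.1944 0.2301] yaw_y 89.83 F [ 0.1 -0.5 -3.5] w 0.0203 q [ 0.3   0.07  1.77 -0.    1.3  -1.27]
```

View pics/t8z.png

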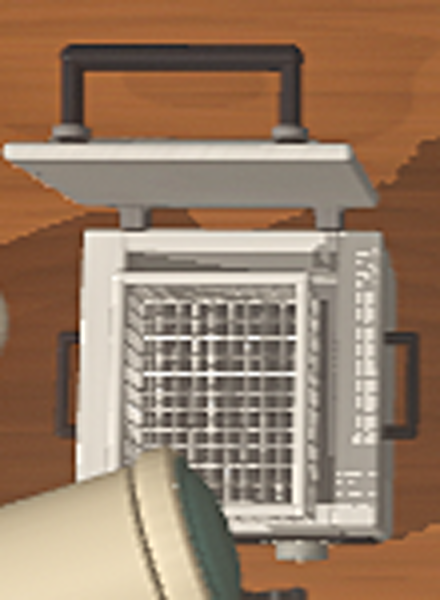

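View pics/s8z.png

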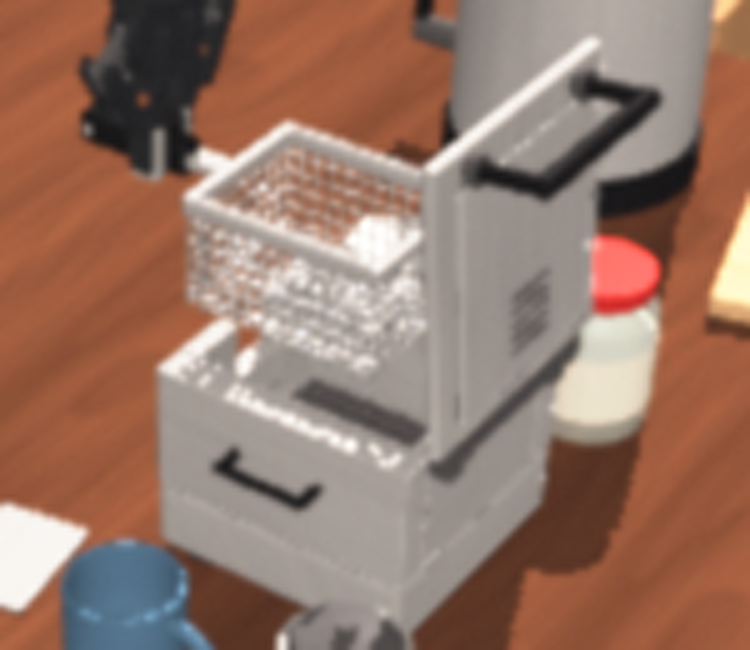

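View pics/w8.png

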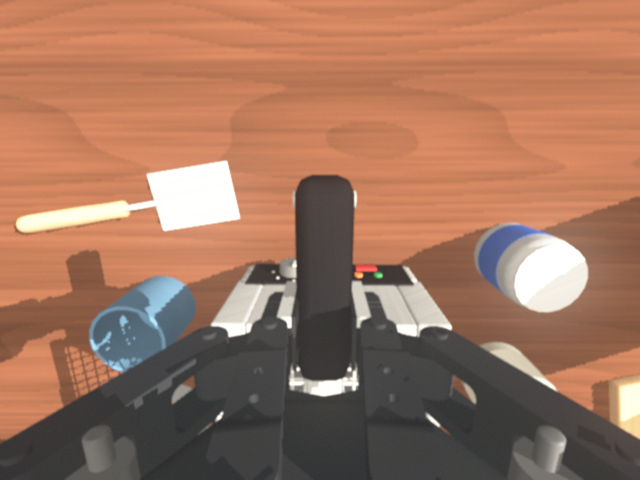

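Run:
```python
from h import *
C=cam('top');S=cam('scene')
f=lambda u,v:(165+u/4-.4,140+v/4-.4)
z=.257
for n,p in dict(rl=(118,272),rr=(310,271),fr=(306,518)).items(): print(n,ray(C,f(*p),z).round(4))
g=lambda u,v:(290+u/5-.4,130+v/5-.4)
# scene rim top corners
for n,p in dict(fl=(289,123),fr=(185,196),rr=(378,276)).items(): print('scene',n,ray(S,g(*p),z).round(4))
# predicted
s,m=st(); p=s['position']
print('pred centre',p+m@np.array([-.128,0,0]))
zoom('pics/w8.png','pics/w8z.png',200,240,460,440,3)
zoom('pics/top0.png','pics/t0s.png',190,255,250,290,12)
```

```text
rl [0.5874 0.2451 0.257 ]
rr [0.5872 0.1365 0.257 ]
fr [0.447  0.1378 0.257 ]
scene fl [0.4534 0.2453 0.257 ]
scene fr [0.4514 0.1376 0.257 ]
scene rr [0.5913 0.131  0.257 ]
t 14.6 p [0.3938 0.1937 0.2308] yaw_y 89.71 F [-0.4 -0.9 -2.5] w 0.0201 q [ 0.3   0.07  1.77 -0.    1.3  -1.27]
pred centre [0.52183688 0.19304804 0.23068088]
```

View pics/w8z.png

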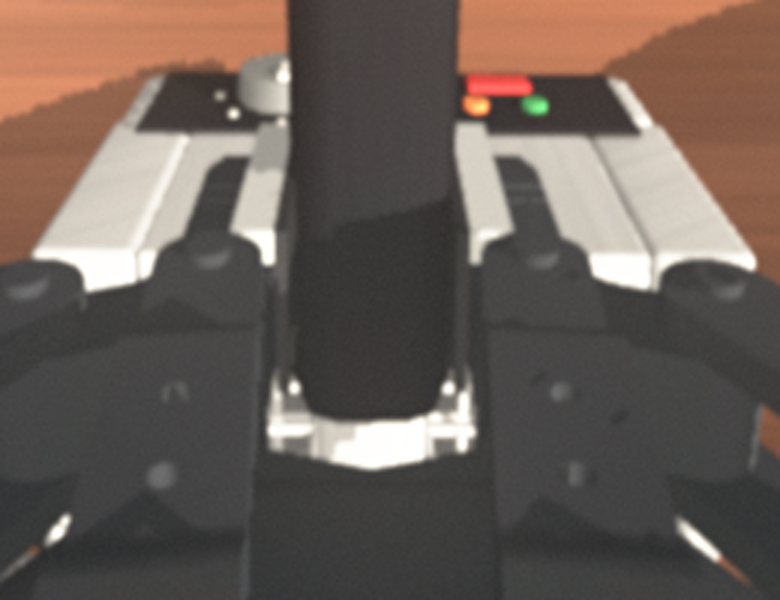

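View pics/t0s.png

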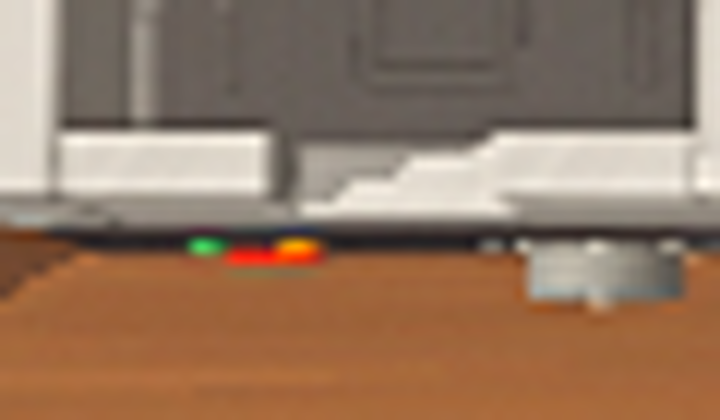

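```bash
python3 - <<'E'
from h import *
W=cam('wrist'); C=cam('top'); S=cam('scene')
f=lambda u,v:(200+u/3-.4,240+v/3-.4)
r=[ray(W,f(*p),.15) for p in [(130,127),(650,131)]]
print('front outer corners wrist',np.round(r,4),np.mean(r,0))
r=[ray(W,f(*p),.15) for p in [(262,126),(487,126)]]
print('slot?',np.round(r,4),np.mean(r,0))
# top: scale 12 origin (190,255)
h=lambda u,v:(190+u/12-.4,255+v/12-.4)
for n,p in dict(slotL=(270,130),slotLf=(270,195),slotR=(500,130),tankLf=(60,130),tankRf=(693,130),outer=(60,197)).items(): print(n,ray(C,h(*p),.15).round(4))
g=lambda u,v:(290+u/5-.4,130+v/5-.4)
for n,p in dict(fr=(158,368),rr=(410,472),slot=(235,322)).items(): print('scene',n,ray(S,g(*p),.15).round(4))
E
python3 - <<'E'
import sys; sys.path.insert(0,'.')
from h import *
zoom('pics/scene0.png','pics/s0f.png',315,170,415,255,7)
E
```

```text
front outer corners wrist [[0.4187 0.1338 0.15  ]
 [0.4204 0.2602 0.15  ]] [0.41953076 0.19701809 0.15      ]
slot? [[0.4186 0.1659 0.15  ]
 [0.4189 0.2206 0.15  ]] [0.41872694 0.19324386 0.15      ]
slotL [0.4652 0.22   0.15  ]
slotLf [0.452  0.2198 0.15  ]
slotR [0.4648 0.1735 0.15  ]
tankLf [0.4656 0.2624 0.15  ]
tankRf [0.4645 0.1345 0.15  ]
outer [0.452  0.2622 0.15  ]
scene fr [0.4527 0.1066 0.15  ]
scene rr [0.6337 0.108  0.15  ]
scene slot [0.4626 0.1751 0.15  ]
```

View pics/s0f.png

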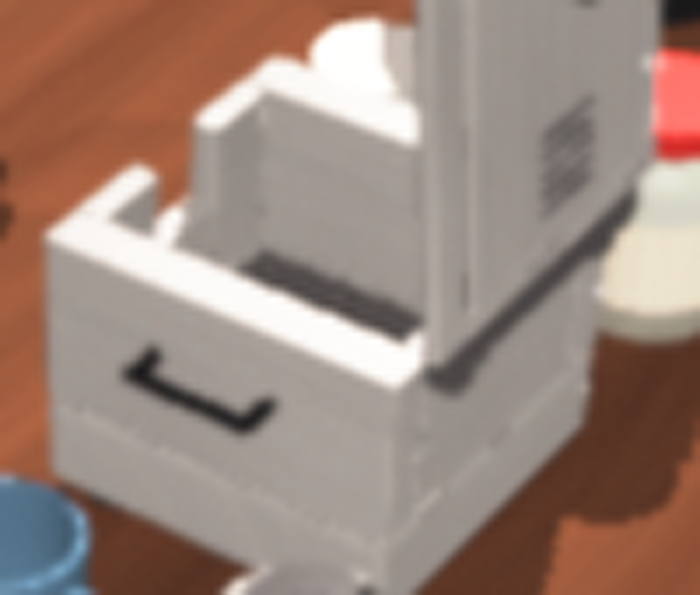

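Request:
{"method": "servo_tool", "body": {
  "increments": [
    {"slide": [-0.011,0.003,0],"spin": 0},
    {"slide": [-0.011,0.002,0],"spin": 0},
    {"slide": [0,0,0.01],"spin": 0},
    {"slide": [0,0,0.008],"spin": 0},
    {"slide": [0,0,0],"spin": 0},
    {"slide": [0,0,0],"spin": 0}
  ]
}}

```text
clock: 15.2
position: [0.4155, 0.1994, 0.2127]
ee_rot: [-0.001, 0.002, 1.0, -0.0]
contact_force: [-1.3, -0.0, -3.7]
width: 0.0203
```

Run:
```python
from h import *
s,m=st()
im=eyes.get_image('top'); cv2.imwrite('pics/t9.png',im); zoom(im,'pics/t9z.png',175,185,275,285,6)
im=eyes.get_image('scene');cv2.imwrite('pics/s9.png',im); zoom(im,'pics/s9z.png',310,140,410,240,6)
```

```text
t 15.2 p [0.4155 0.1994 0.2127] yaw_y 89.8 F [-1.3 -0.  -3.7] w 0.0203 q [ 0.3   0.12  1.76  0.    1.26 -1.27]
```

View pics/t9z.png

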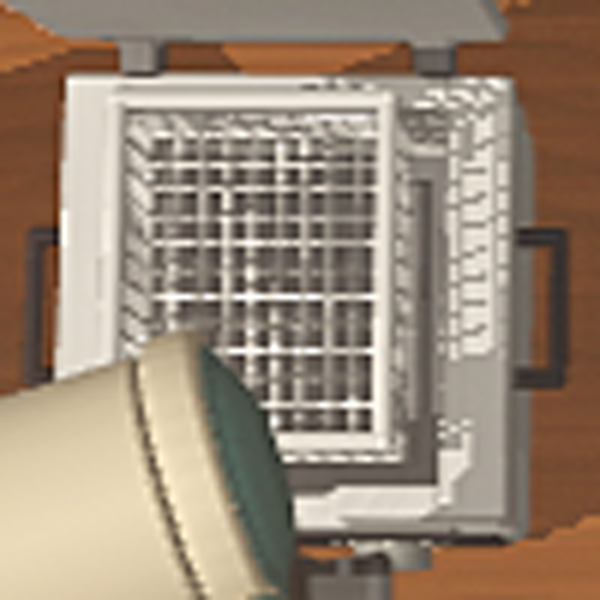

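View pics/s9z.png

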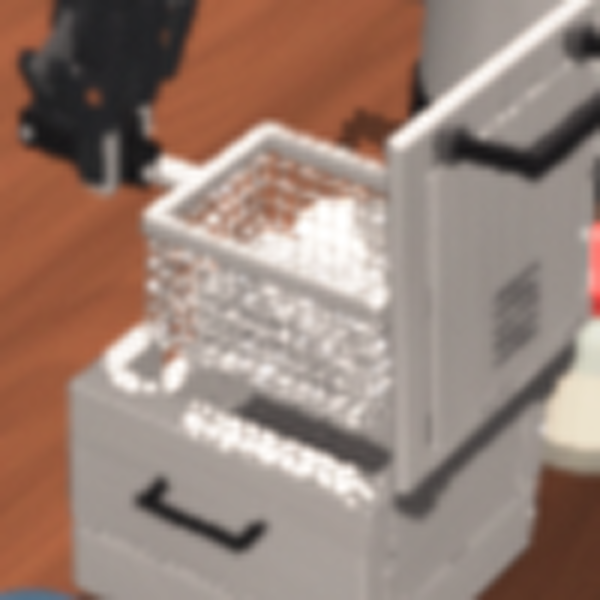

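Run:
```python
from h import *
C=cam('top');S=cam('scene')
f=lambda u,v:(175+u/6-.4,185+v/6-.4); g=lambda u,v:(310+u/6-.4,140+v/6-.4)
z=.240
for n,p in dict(rl=(112,95),rr=(396,96),fr=(393,452)).items(): print(n,ray(C,f(*p),z).round(4))
for n,p in dict(fl=(268,123),fr=(146,214),rr=(385,308)).items(): print('scene',n,ray(S,g(*p),z).round(4))
print('same-img fryer')
for n,p in dict(rl=(68,76),rr=(515,78),tankfr=(440,488),frontR=(527,540)).items(): print(n,ray(C,f(*p),.15).round(4))
for n,p in dict(fr=(72,381)).items(): print('scene',n,ray(S,g(*p),.15).round(4))
c=np.array([.5435,.197]);
for a,b in [(.07,.056),(.07,-.056),(-.07,-.056),(-.07,.056)]: print(proj(C,(c[0]+a,c[1]+b,z)).round(1), ((proj(C,(c[0]+a,c[1]+b,z))+.4-[175,185])*6).round(0), ((proj(S,(c[0]+a,c[1]+b,z))+.4-[310,140])*6).round(0))
```

```text
rl [0.6076 0.2507 0.24  ]
rr [0.6064 0.142  0.24  ]
fr [0.4692 0.1421 0.24  ]
scene fl [0.4751 0.2522 0.24  ]
scene fr [0.4744 0.1431 0.24  ]
scene rr [0.6149 0.1407 0.24  ]
same-img fryer
rl [0.6346 0.2869 0.15  ]
rr [0.6325 0.1031 0.15  ]
tankfr [0.4632 0.1331 0.15  ]
frontR [0.4419 0.0978 0.15  ]
scene fr [0.4534 0.1078 0.15  ]
[192.3 197.9] [106.  80.] [501. 204.]
[241.  197.6] [399.  78.] [383. 307.]
[240.6 258.1] [396. 441.] [142. 215.]
[191.1 258.5] [ 99. 443.] [266. 121.]
```

Run:
```python
from h import *
C=cam('top');S=cam('scene')
f=lambda u,v:(175+u/6-.4,185+v/6-.4); g=lambda u,v:(310+u/6-.4,140+v/6-.4)
for n,a,b in [('fr',(393,452),(146,214)),('rr',(396,96),(385,308))]:
    P=tri([(C,f(*a)),(S,g(*b))]);print(n,P.round(4),((proj(C,P)+.4-[175,185])*6).round(0),((proj(S,P)+.4-[310,140])*6).round(0))
for n,a,b in [('fryer fr',(76+0,0),(0,0))][:0]: pass
print('cams',-C[1].T@C[2],-S[1].T@S[2])
```

```text
fr [0.4712 0.1438 0.238 ] [389. 447.] [142. 215.]
rr [0.6097 0.1443 0.2353] [391.  90.] [379. 309.]
cams [0.34834    0.0043812  1.47341613] [ 1.17024458 -0.84727689  0.9993143 ]
```

Request:
{"method": "servo_tool", "body": {
  "increments": [
    {"slide": [-0.001,-0.001,0.01],"spin": 0},
    {"slide": [0,0,0.01],"spin": 0},
    {"slide": [0,0,0.01],"spin": 0},
    {"slide": [0,0,0],"spin": 0}
  ]
}}

```text
clock: 15.7
position: [0.4155, 0.1981, 0.1813]
ee_rot: [-0.002, 0.002, 1.0, -0.001]
contact_force: [0.0, -0.6, -4.0]
width: 0.0201
```

Run:
```python
from h import *
s,m=st()
im=eyes.get_image('top'); cv2.imwrite('pics/t10.png',im); zoom(im,'pics/t10z.png',175,185,275,285,6)
im=eyes.get_image('scene');cv2.imwrite('pics/s10.png',im); zoom(im,'pics/s10z.png',310,140,410,240,6)
```

```text
t 15.7 p [0.4155 0.1981 0.1813] yaw_y 89.8 F [ 0.  -0.6 -4. ] w 0.0201 q [ 0.29  0.14  1.81  0.    1.19 -1.27]
```

View pics/t10z.png

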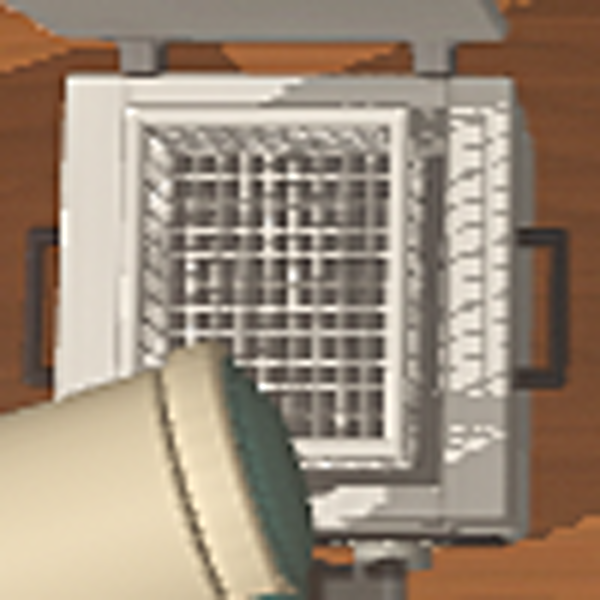

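View pics/s10z.png

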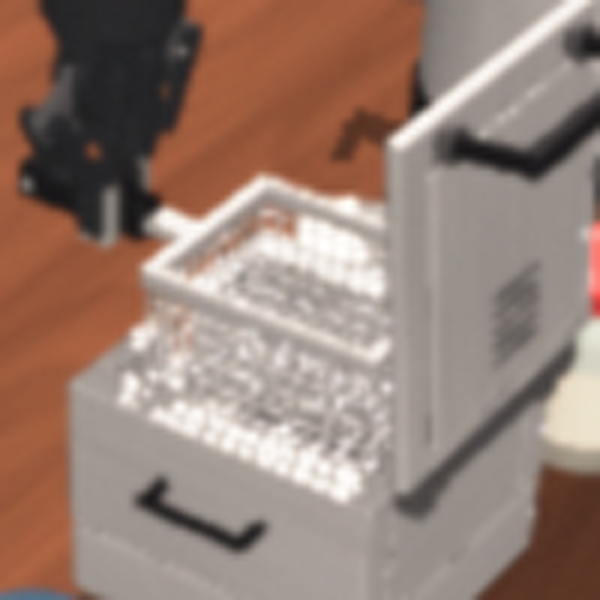

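Basket is now inside the tank mouth, rim corners (128,108)–(408,108) inside the tank edges, and the force shows only its weight. I'll lower it further.

Request:
{"method": "servo_tool", "body": {
  "increments": [
    {"slide": [0,0,0.01],"spin": 0},
    {"slide": [0,0,0.01],"spin": 0},
    {"slide": [0,0,0.01],"spin": 0},
    {"slide": [0,0,0],"spin": 0}
  ]
}}

```text
clock: 16.2
position: [0.4156, 0.1981, 0.1514]
ee_rot: [-0.002, 0.002, 1.0, -0.001]
contact_force: [0.2, -0.2, -3.1]
width: 0.02
```

Request:
{"method": "servo_tool", "body": {
  "increments": [
    {"slide": [0,0,0.008],"spin": 0},
    {"slide": [0,0,0.008],"spin": 0},
    {"slide": [0,0,0.008],"spin": 0},
    {"slide": [0,0,0],"spin": 0}
  ]
}}

```text
clock: 16.6
position: [0.416, 0.1982, 0.128]
ee_rot: [-0.001, 0.002, 1.0, -0.0]
contact_force: [-0.2, 0.5, -2.5]
width: 0.0201
```

Request:
{"method": "servo_tool", "body": {
  "increments": [
    {"slide": [0,0,0.005],"spin": 0},
    {"slide": [0,0,0.005],"spin": 0},
    {"slide": [0,0,0],"spin": 0}
  ]
}}

```text
clock: 16.9
position: [0.4166, 0.1984, 0.1187]
ee_rot: [-0.001, 0.002, 1.0, -0.0]
contact_force: [-0.0, -0.1, -3.6]
width: 0.0203
```

Run:
```python
from h import *
s,m=st();print(s['moment'])
im=eyes.get_image('top'); cv2.imwrite('pics/t11.png',im); zoom(im,'pics/t11z.png',175,185,275,285,6)
im=eyes.get_image('scene');cv2.imwrite('pics/s11.png',im); zoom(im,'pics/s11z.png',310,140,410,240,6)
```

```text
t 16.9 p [0.4166 0.1984 0.1187] yaw_y 89.8 F [-0.  -0.1 -3.6] w 0.0203 q [ 0.29  0.2   1.91  0.    1.03 -1.27]
[-0.0157168   0.34668363  0.03672281]
```

View pics/t11z.png

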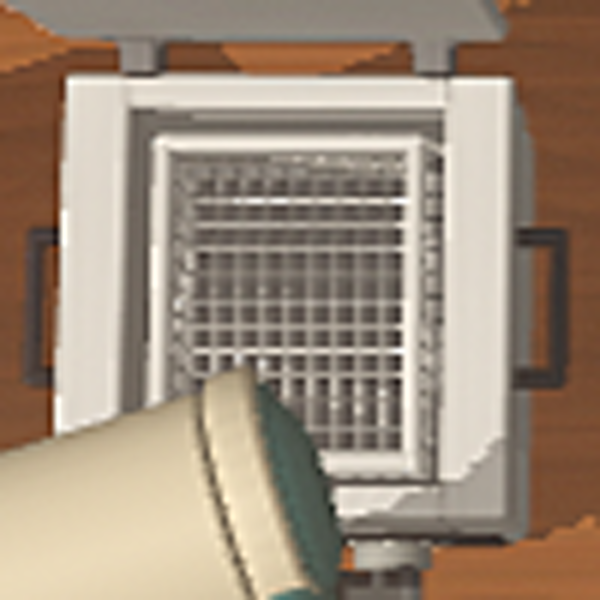

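View pics/s11z.png

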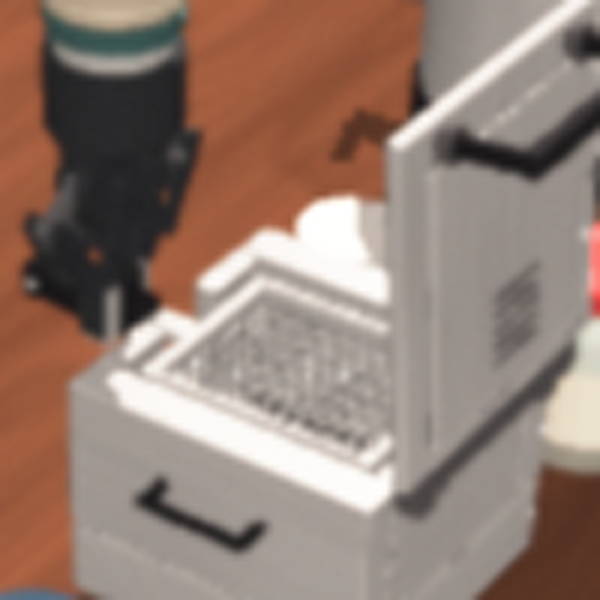

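Well inside with no contact, handle through the slot. I'll do the last few millimetres gently.

Request:
{"method": "servo_tool", "body": {
  "increments": [
    {"slide": [0,0,0.003],"spin": 0},
    {"slide": [0,0,0.003],"spin": 0},
    {"slide": [0,0,0],"spin": 0}
  ]
}}

```text
clock: 17.3
position: [0.4167, 0.1984, 0.1129]
ee_rot: [-0.0, 0.002, 1.0, -0.0]
contact_force: [0.1, 0.1, -2.8]
width: 0.0199
```

Request:
{"method": "servo_tool", "body": {
  "increments": [
    {"slide": [0,0,0.002],"spin": 0},
    {"slide": [0,0,0],"spin": 0}
  ]
}}

```text
clock: 17.5
position: [0.4173, 0.1986, 0.1113]
ee_rot: [0.0, 0.002, 1.0, 0.0]
contact_force: [-0.6, 0.1, -2.9]
width: 0.0203
```

Request:
{"method": "servo_tool", "body": {
  "increments": [
    {"slide": [0,0,0.0015],"spin": 0},
    {"slide": [0,0,0],"spin": 0}
  ]
}}

```text
clock: 17.7
position: [0.4173, 0.1986, 0.1107]
ee_rot: [0.001, 0.002, 1.0, 0.0]
contact_force: [-2.2, -0.8, 3.7]
width: 0.0204
```

Request:
{"method": "servo_tool", "body": {
  "increments": [
    {"slide": [0,0,0.0015],"spin": 0},
    {"slide": [0,0,0],"spin": 0}
  ]
}}

```text
clock: 17.9
position: [0.417, 0.1987, 0.1104]
ee_rot: [0.001, 0.002, 1.0, 0.0]
contact_force: [-7.0, -0.0, 13.7]
width: 0.0202
```

Run:
```python
from h import *
s,m=st();print(s['moment'])
```

```text
t 17.9 p [0.417  0.1987 0.1104] yaw_y 89.81 F [-7.  -0.  13.7] w 0.0202 q [ 0.29  0.21  1.92  0.    1.   -1.27]
[-0.20499083  0.74758354 -0.0510349 ]
```

Request:
{"method": "servo_tool", "body": {
  "increments": [
    {"slide": [0,0,-0.0015],"spin": 0},
    {"slide": [0,0,0],"spin": 0}
  ]
}}

```text
clock: 18.1
position: [0.4174, 0.1987, 0.1106]
ee_rot: [0.001, 0.002, 1.0, 0.0]
contact_force: [-3.3, 0.1, 6.8]
width: 0.0199
```

Request:
{"method": "servo_tool", "body": {
  "increments": [
    {"slide": [0,0,0],"spin": 0},
    {"slide": [0,0,0],"spin": 0},
    {"slide": [0,0,0],"spin": 0},
    {"slide": [0,0,0],"spin": 0}
  ],
  "hand": 0.5
}}

```text
clock: 18.5
position: [0.4173, 0.1986, 0.1096]
ee_rot: [0.0, 0.002, 1.0, 0.0]
contact_force: [-0.1, -0.1, -0.4]
width: 0.0424
```

Request:
{"method": "servo_tool", "body": {
  "increments": [
    {"slide": [0,0,-0.02],"spin": 0},
    {"slide": [0,0,-0.03],"spin": 0},
    {"slide": [0.01,0,-0.045],"spin": 0},
    {"slide": [0.02,0,-0.045],"spin": 0},
    {"slide": [0.02,0,-0.045],"spin": 0},
    {"slide": [0.02,0,-0.045],"spin": 0},
    {"slide": [0,0,-0.045],"spin": 0},
    {"slide": [0,0,0],"spin": 0}
  ]
}}

```text
clock: 19.3
position: [0.3492, 0.1997, 0.3911]
ee_rot: [0.006, 0.001, 1.0, 0.002]
contact_force: [0.6, -0.4, 0.3]
width: 0.0427
```

Run:
```python
from h import *
s,m=st()
im=eyes.get_image('top'); cv2.imwrite('pics/t12.png',im); zoom(im,'pics/t12z.png',165,140,275,290,4)
im=eyes.get_image('scene');cv2.imwrite('pics/s12.png',im); zoom(im,'pics/s12z.png',300,130,430,260,4.5)
```

```text
t 19.3 p [0.3492 0.1997 0.3911] yaw_y 89.83 F [ 0.6 -0.4  0.3] w 0.0427 q [ 0.35 -0.05  1.51  0.    1.68 -1.22]
```

View pics/t12z.png

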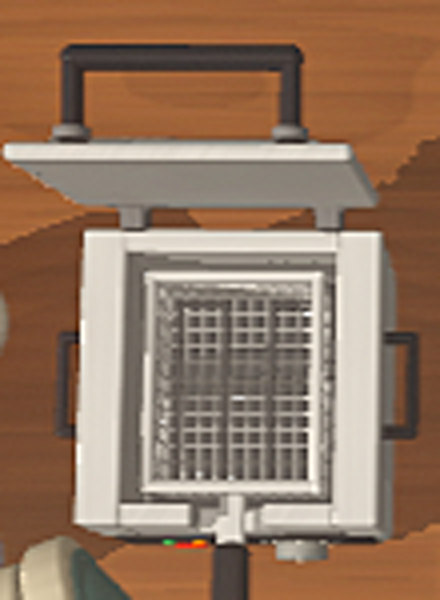

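View pics/s12z.png

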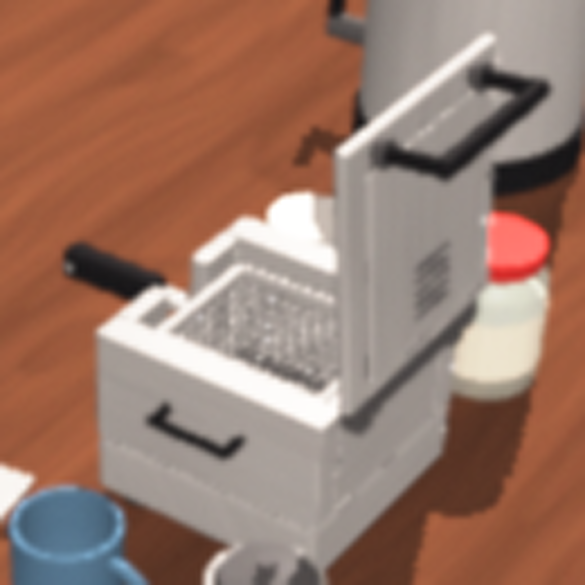

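Basket is down in the tank: rim at (147,272)–(322,490) in the top crop, handle out through the slot. The lid is unmoved. Lid next.

Request:
{"method": "servo_tool", "body": {
  "increments": [
    {"slide": [0,0,-0.02],"spin": 8.2},
    {"slide": [0,0,0],"spin": 8.2},
    {"slide": [0,0,0],"spin": 8.2},
    {"slide": [0,0,0],"spin": 8.2},
    {"slide": [0,0,0],"spin": 8.2},
    {"slide": [0,0,0],"spin": 8.2},
    {"slide": [0,0,0],"spin": 8.2},
    {"slide": [0,0,0],"spin": 8.2}
  ],
  "hand": 0.48
}}

```text
clock: 20.2
position: [0.3467, 0.1985, 0.4025]
ee_rot: [-0.001, 0.546, 0.838, -0.002]
contact_force: [0.4, 0.2, -0.7]
width: 0.0406
```

Request:
{"method": "servo_tool", "body": {
  "increments": [
    {"slide": [0,0,0],"spin": 8.2},
    {"slide": [0,0,0],"spin": 8.2},
    {"slide": [0,0,0],"spin": 7.8},
    {"slide": [0,0.04,0],"spin": 0},
    {"slide": [0,0.045,0],"spin": 0},
    {"slide": [0,0.045,0],"spin": 0},
    {"slide": [0,0.045,0],"spin": 0},
    {"slide": [0,0,0],"spin": 0}
  ]
}}

```text
clock: 21.0
position: [0.5272, 0.1981, 0.399]
ee_rot: [-0.001, 0.708, 0.706, -0.003]
contact_force: [-1.3, 0.5, -0.6]
width: 0.0411
```

Run:
```python
from h import *
print(slide((.690,.197,.326)).round(4))
W=cam('wrist'); im=eyes.get_image('wrist'); cv2.imwrite('pics/w13.png',im)
print(proj(W,(.688,.197,.352)),proj(W,(.688,.249,.352)),proj(W,(.688,.145,.352)))
```

```text
t 21.0 p [0.5272 0.1981 0.399 ] yaw_y -0.15 F [-1.3  0.5 -0.6] w 0.0411 q [ 0.24  0.22  1.18 -0.    1.75  0.24]
[-0.0005  0.1632  0.0721]
[589.52166519 264.28248571] [609.30517048 177.32919868] [572.33918972 339.80361809]
```

View pics/w13.png

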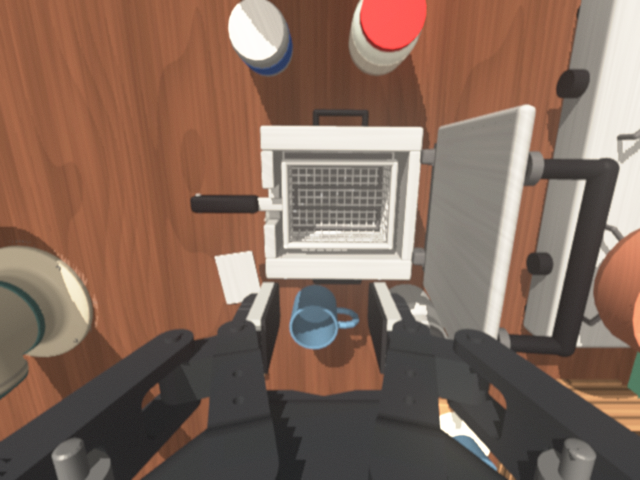

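Request:
{"method": "servo_tool", "body": {
  "increments": [
    {"slide": [0,0.04,-0.01],"spin": 0},
    {"slide": [0,0.04,0],"spin": 0},
    {"slide": [0,0.04,0],"spin": 0},
    {"slide": [0,0.04,0],"spin": 0},
    {"slide": [0,0,0],"spin": 0},
    {"slide": [0,0,0],"spin": 0}
  ]
}}

```text
clock: 21.65
position: [0.6818, 0.1987, 0.412]
ee_rot: [-0.002, 0.707, 0.707, -0.002]
contact_force: [0.1, 0.3, 0.4]
width: 0.041
```

Run:
```python
from h import *
print(slide((.688,.197,.326)).round(4))
W=cam('wrist'); im=eyes.get_image('wrist'); cv2.imwrite('pics/w14.png',im)
print(proj(W,(.688,.197,.352)),proj(W,(.688,.249,.352)),proj(W,(.688,.145,.352)))
im=eyes.get_image('scene'); zoom(im,'pics/s14z.png',340,80,460,220,4)
```

```text
t 21.65 p [0.6818 0.1987 0.412 ] yaw_y -0.01 F [0.1 0.3 0.4] w 0.041 q [0.19 0.48 0.76 0.   1.91 0.19]
[-0.0017  0.0067  0.086 ]
[334.13804101 258.95574188] [334.76924254 177.61411326] [333.58439798 330.3025673 ]
```

View pics/w14.png

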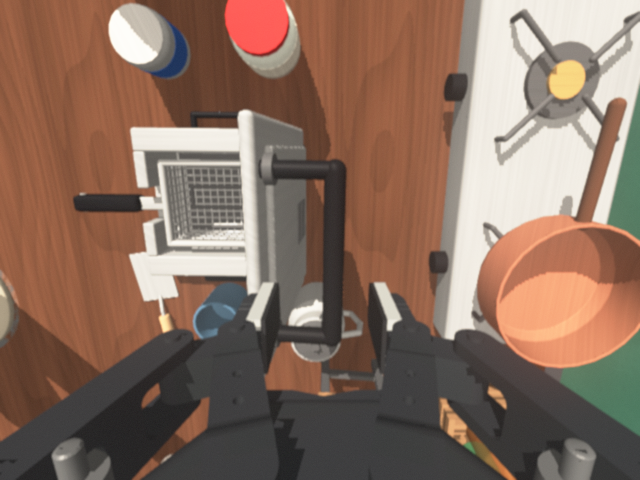

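View pics/s14z.png

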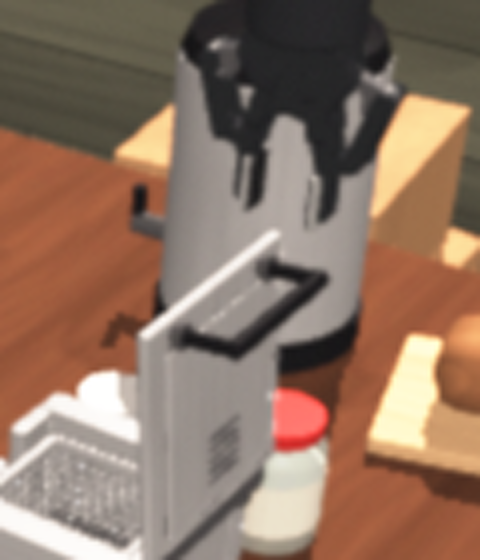

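Request:
{"method": "servo_tool", "body": {
  "increments": [
    {"slide": [0,0.006,0.016],"spin": 0},
    {"slide": [0,0,0.02],"spin": 0},
    {"slide": [0,0,0.02],"spin": 0},
    {"slide": [0,0,0.02],"spin": 0},
    {"slide": [0,0,0.01],"spin": 0},
    {"slide": [0,0,0],"spin": 0},
    {"slide": [0,0,0],"spin": 0}
  ]
}}

```text
clock: 22.45
position: [0.6877, 0.199, 0.3305]
ee_rot: [0.001, 0.707, 0.707, 0.001]
contact_force: [-0.1, 0.7, -0.2]
width: 0.041
```

Run:
```python
from h import *
st()
W=cam('wrist'); im=eyes.get_image('wrist'); cv2.imwrite('pics/w15.png',im)
```

```text
t 22.45 p [0.6877 0.199  0.3305] yaw_y 0.02 F [-0.1  0.7 -0.2] w 0.041 q [0.18 0.47 0.96 0.   1.71 0.18]
```

View pics/w15.png

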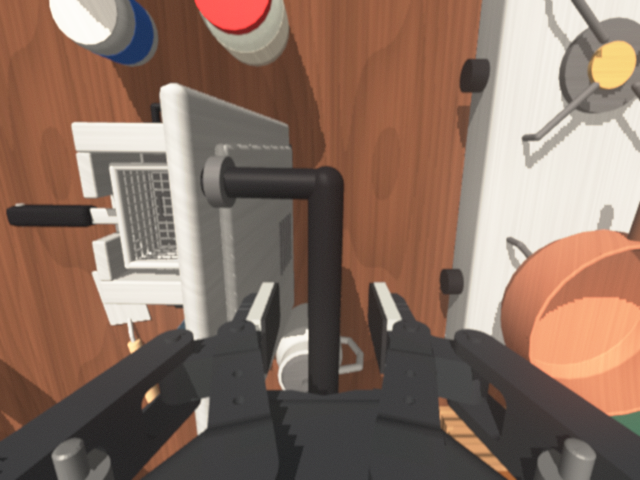

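Bar lies centred between the pads (u≈325).

Request:
{"method": "servo_tool", "body": {
  "increments": [
    {"slide": [0,0,0.004],"spin": 0},
    {"slide": [0,0,0],"spin": 0},
    {"slide": [0,0,0],"spin": 0},
    {"slide": [0,0,0],"spin": 0},
    {"slide": [0,0,0],"spin": 0},
    {"slide": [0,0,0],"spin": 0}
  ],
  "hand": 0,
  "newtons": 35
}}

```text
clock: 23.1
position: [0.6882, 0.1988, 0.3252]
ee_rot: [0.0, 0.707, 0.707, 0.0]
contact_force: [-1.1, 0.2, 1.6]
width: 0.0129
```

Run:
```python
from h import *
s,m=st()
h=np.array([.6495,.154]); r=.1946
b=np.array([s['position'][0],s['position'][2]+.0187])-h
print(b,np.linalg.norm(b)); phi=np.arctan2(b[1],-b[0]); print(np.degrees(phi))
ph=np.radians(np.r_[np.arange(np.degrees(phi),17,-3.5),16.1])
P=np.c_[-np.cos(ph),np.sin(ph)]*r
print((np.diff(P,axis=0)*1000).round(1).tolist())
```

```text
t 23.1 p [0.6882 0.1988 0.3252] yaw_y -0.0 F [-1.1  0.2  1.6] w 0.0129 q [0.18 0.47 0.97 0.   1.7  0.18]
[0.03866602 0.18985132] 0.1937487670066173
101.51168782738543
[[-11.7, 2.0], [-11.8, 1.3], [-11.9, 0.6], [-11.9, -0.2], [-11.9, -0.9], [-11.8, -1.6], [-11.7, -2.3], [-11.5, -3.0], [-11.3, -3.7], [-11.0, -4.4], [-10.8, -5.1], [-10.4, -5.7], [-10.1, -6.3], [-9.6, -6.9], [-9.2, -7.5], [-8.7, -8.1], [-8.2, -8.6], [-7.7, -9.1], [-7.1, -9.5], [-6.5, -9.9], [-5.9, -10.3], [-5.3, -10.7], [-4.6, -11.0], [-3.9, -11.2], [-1.4, -4.6]]
```

Request:
{"method": "servo_tool", "body": {
  "increments": [
    {"slide": [0,-0.006,-0.001],"spin": 0},
    {"slide": [0,-0.0115,-0.002],"spin": 0},
    {"slide": [0,-0.012,-0.001],"spin": 0},
    {"slide": [0,-0.012,0],"spin": 0},
    {"slide": [0,-0.012,0.0005],"spin": 0},
    {"slide": [0,-0.012,0.0015],"spin": 0}
  ]
}}

```text
clock: 23.7
position: [0.6218, 0.1995, 0.3278]
ee_rot: [0.0, 0.707, 0.707, 0.002]
contact_force: [2.2, 2.5, 2.9]
width: 0.0129
```

```bash
cat > arc.py <<'E'
from h import *
s,m=st()
h=np.array([.6495,.154]); r=.1942
b=np.array([s['position'][0],s['position'][2]+.0187])-h
phi=np.arctan2(b[1],-b[0]); print(b,np.linalg.norm(b),np.degrees(phi))
ph=np.radians(np.r_[np.arange(np.degrees(phi),17,-3),16.1])
P=np.c_[-np.cos(ph),np.sin(ph)]*r; P[0]=b
print((np.diff(P,axis=0)*1000).round(1).tolist())
E
python3 arc.py
```

```text
t 23.7 p [0.6218 0.1995 0.3278] yaw_y 0.03 F [2.2 2.5 2.9] w 0.0129 q [0.2  0.36 1.14 0.   1.63 0.2 ]
[-0.02766438  0.19249156] 0.19446932412584497 81.82160206853314
[[-10.0, -2.0], [-9.9, -2.2], [-9.8, -2.7], [-9.6, -3.3], [-9.4, -3.8], [-9.2, -4.2], [-9.0, -4.7], [-8.7, -5.2], [-8.5, -5.6], [-8.2, -6.1], [-7.8, -6.5], [-7.5, -6.9], [-7.1, -7.3], [-6.7, -7.6], [-6.3, -8.0], [-5.9, -8.3], [-5.4, -8.6], [-5.0, -8.9], [-4.5, -9.1], [-4.0, -9.3], [-3.5, -9.5], [-2.8, -8.8]]
```

Tracks the arc well, with low forces.

Request:
{"method": "servo_tool", "body": {
  "increments": [
    {"slide": [0,-0.01,0.002],"spin": 0},
    {"slide": [0,-0.01,0.002],"spin": 0},
    {"slide": [0,-0.01,0.003],"spin": 0},
    {"slide": [0,-0.0095,0.0035],"spin": 0},
    {"slide": [0,-0.0095,0.004],"spin": 0},
    {"slide": [0,-0.009,0.004],"spin": 0}
  ]
}}

```text
clock: 24.3
position: [0.5634, 0.2, 0.3078]
ee_rot: [-0.001, 0.707, 0.707, 0.001]
contact_force: [0.8, 6.1, 1.3]
width: 0.0125
```

```bash
python3 arc.py
```

```text
t 24.3 p [0.5634 0.2    0.3078] yaw_y 0.04 F [0.8 6.1 1.3] w 0.0125 q [0.22 0.28 1.31 0.   1.55 0.22]
[-0.08605134  0.17250067] 0.19277270551764247 63.4878498255036
[[-9.6, -3.5], [-8.7, -5.2], [-8.4, -5.7], [-8.1, -6.1], [-7.8, -6.5], [-7.4, -6.9], [-7.1, -7.3], [-6.7, -7.7], [-6.3, -8.0], [-5.8, -8.3], [-5.4, -8.6], [-4.9, -8.9], [-4.5, -9.1], [-4.0, -9.4], [-3.5, -9.6], [-2.4, -7.7]]
```

Request:
{"method": "servo_tool", "body": {
  "increments": [
    {"slide": [0.0005,-0.009,0.004],"spin": 0},
    {"slide": [0.0005,-0.0085,0.005],"spin": 0},
    {"slide": [0.0005,-0.0085,0.0055],"spin": 0},
    {"slide": [0.0003,-0.008,0.006],"spin": 0},
    {"slide": [0.0003,-0.008,0.0065],"spin": 0},
    {"slide": [0.0003,-0.0075,0.007],"spin": 0}
  ]
}}

```text
clock: 24.9
position: [0.5143, 0.2004, 0.2737]
ee_rot: [0.0, 0.707, 0.707, -0.001]
contact_force: [0.3, 0.6, -0.1]
width: 0.0127
```

```bash
python3 arc.py
```

```text
t 24.9 p [0.5143 0.2004 0.2737] yaw_y -0.01 F [ 0.3  0.6 -0.1] w 0.0127 q [ 0.25  0.22  1.48 -0.    1.45  0.25]
[-0.13524931  0.13842366] 0.1935290349501988 45.66454694857086
[[-7.6, -6.8], [-6.7, -7.7], [-6.3, -8.0], [-5.9, -8.3], [-5.4, -8.6], [-5.0, -8.9], [-4.5, -9.1], [-4.0, -9.3], [-3.5, -9.5], [-2.6, -8.3]]
```

Request:
{"method": "servo_tool", "body": {
  "increments": [
    {"slide": [0.0002,-0.007,0.0065],"spin": 0},
    {"slide": [0.0002,-0.0068,0.0077],"spin": 0},
    {"slide": [0.0002,-0.0063,0.008],"spin": 0},
    {"slide": [0.0002,-0.006,0.0083],"spin": 0},
    {"slide": [0.0002,-0.0055,0.0085],"spin": 0},
    {"slide": [0,0,0],"spin": 0}
  ]
}}

```text
clock: 25.5
position: [0.482, 0.2009, 0.2332]
ee_rot: [-0.0, 0.707, 0.707, -0.002]
contact_force: [1.3, -5.7, -4.5]
width: 0.0128
```

```bash
python3 arc.py
```

```text
t 25.5 p [0.482  0.2009 0.2332] yaw_y 0.0 F [ 1.3 -5.7 -4.5] w 0.0128 q [ 0.26  0.2   1.61 -0.    1.34  0.26]
[-0.16748355  0.09794825] 0.19402215724479627 30.320082729641296
[[-5.1, -8.8], [-4.4, -9.2], [-3.9, -9.4], [-3.4, -9.6], [-2.2, -7.2]]
```

Request:
{"method": "servo_tool", "body": {
  "increments": [
    {"slide": [-0.0005,-0.003,0.005],"spin": 0},
    {"slide": [-0.0003,-0.0025,0.005],"spin": 0},
    {"slide": [0,-0.0022,0.005],"spin": 0},
    {"slide": [0,-0.0022,0.005],"spin": 0},
    {"slide": [0,-0.002,0.005],"spin": 0},
    {"slide": [0,-0.002,0.005],"spin": 0},
    {"slide": [0,0,0],"spin": 0}
  ]
}}

```text
clock: 26.2
position: [0.4688, 0.2012, 0.2042]
ee_rot: [-0.0, 0.707, 0.707, -0.001]
contact_force: [0.1, -5.6, -3.5]
width: 0.0126
```

```bash
python3 arc.py
```

```text
t 26.2 p [0.4688 0.2012 0.2042] yaw_y 0.01 F [ 0.1 -5.6 -3.5] w 0.0126 q [ 0.27  0.2   1.68 -0.    1.26  0.27]
[-0.18065921  0.06891497] 0.19335723903148264 20.88004852207235
[[-4.2, -9.3], [-1.8, -5.8]]
```

Request:
{"method": "servo_tool", "body": {
  "increments": [
    {"slide": [-0.0005,-0.0015,0.003],"spin": 0},
    {"slide": [-0.0005,-0.0015,0.003],"spin": 0},
    {"slide": [0,-0.001,0.003],"spin": 0},
    {"slide": [0,-0.001,0.003],"spin": 0},
    {"slide": [0,0,0],"spin": 0}
  ]
}}

```text
clock: 26.7
position: [0.4649, 0.2012, 0.1929]
ee_rot: [-0.0, 0.707, 0.707, 0.001]
contact_force: [2.0, 1.0, -4.5]
width: 0.0131
```

Request:
{"method": "servo_tool", "body": {
  "increments": [
    {"slide": [0,-0.0005,0.0015],"spin": 0},
    {"slide": [0,0,0],"spin": 0}
  ]
}}

```text
clock: 26.9
position: [0.4645, 0.2012, 0.1919]
ee_rot: [-0.0, 0.707, 0.707, 0.001]
contact_force: [1.7, 1.6, -2.3]
width: 0.0125
```

```bash
python3 arc.py
```

```text
t 26.9 p [0.4645 0.2012 0.1919] yaw_y -0.01 F [ 1.7  1.6 -2.3] w 0.0125 q [0.27 0.2  1.71 0.   1.23 0.27]
[-0.18499142  0.05655972] 0.193444635800276 17.00061375146268
[[-1.6, -2.7]]
```

Request:
{"method": "servo_tool", "body": {
  "increments": [
    {"slide": [0,-0.0005,0.0015],"spin": 0},
    {"slide": [0,0,0],"spin": 0}
  ]
}}

```text
clock: 27.1
position: [0.464, 0.2012, 0.1903]
ee_rot: [-0.0, 0.707, 0.707, 0.001]
contact_force: [2.9, 2.0, -2.7]
width: 0.0129
```

Request:
{"method": "servo_tool", "body": {
  "increments": [
    {"slide": [0,-0.0003,0.0015],"spin": 0},
    {"slide": [0,0,0],"spin": 0}
  ]
}}

```text
clock: 27.3
position: [0.464, 0.2012, 0.19]
ee_rot: [0.0, 0.707, 0.707, 0.001]
contact_force: [1.5, 3.5, 5.6]
width: 0.0127
```

Request:
{"method": "servo_tool", "body": {
  "increments": [
    {"slide": [0,0,0.001],"spin": 0},
    {"slide": [0,0,0],"spin": 0}
  ]
}}

```text
clock: 27.5
position: [0.4641, 0.2012, 0.19]
ee_rot: [0.0, 0.707, 0.707, 0.002]
contact_force: [-0.1, 3.2, 9.5]
width: 0.013
```

```bash
python3 arc.py
python3 - <<'E'
from h import *
im=eyes.get_image('scene'); zoom(im,'pics/s16z.png',300,130,430,260,4.5)
E
```

```text
t 27.5 p [0.4641 0.2012 0.19  ] yaw_y -0.01 F [-0.1  3.2  9.5] w 0.013 q [0.27 0.2  1.72 0.   1.22 0.27]
[-0.185428    0.05466697] 0.19331844567039416 16.426311275301607
[]
```

View pics/s16z.png

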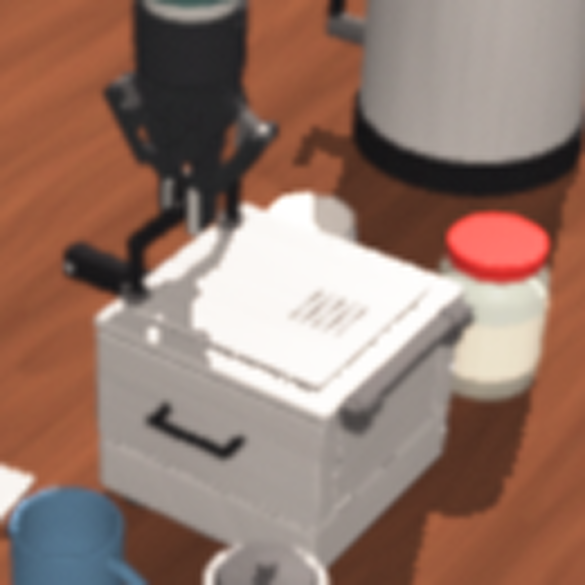

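Lid is shut flat on the rim, and z stopped changing while the force rose. Releasing.

Request:
{"method": "servo_tool", "body": {
  "increments": [
    {"slide": [0,0,-0.001],"spin": 0},
    {"slide": [0,0,0],"spin": 0},
    {"slide": [0,0,0],"spin": 0},
    {"slide": [0,0,0],"spin": 0},
    {"slide": [0,0,0],"spin": 0}
  ],
  "hand": 0.5
}}

```text
clock: 28.05
position: [0.4629, 0.2001, 0.1884]
ee_rot: [-0.0, 0.707, 0.707, -0.001]
contact_force: [-0.0, -0.4, -0.1]
width: 0.0428
```

Request:
{"method": "servo_tool", "body": {
  "increments": [
    {"slide": [0,0,-0.01],"spin": 0},
    {"slide": [0,0,-0.03],"spin": 0},
    {"slide": [0,0,-0.04],"spin": 0},
    {"slide": [0,0,-0.04],"spin": 0},
    {"slide": [0,-0.04,-0.03],"spin": 0},
    {"slide": [0,-0.04,0],"spin": 0},
    {"slide": [0,-0.04,0],"spin": 0},
    {"slide": [0,0,0],"spin": 0}
  ]
}}

```text
clock: 28.85
position: [0.3386, 0.2, 0.3404]
ee_rot: [-0.0, 0.706, 0.708, 0.0]
contact_force: [0.6, -0.5, 0.3]
width: 0.0427
```

Run:
```python
from h import *
st()
im=eyes.get_image('scene'); cv2.imwrite('pics/s17.png',im)
im=eyes.get_image('top'); cv2.imwrite('pics/t17.png',im)
```

```text
t 28.85 p [0.3386 0.2    0.3404] yaw_y 0.12 F [ 0.6 -0.5  0.3] w 0.0427 q [ 0.36 -0.05  1.63  0.    1.57  0.35]
```

View pics/s17.png

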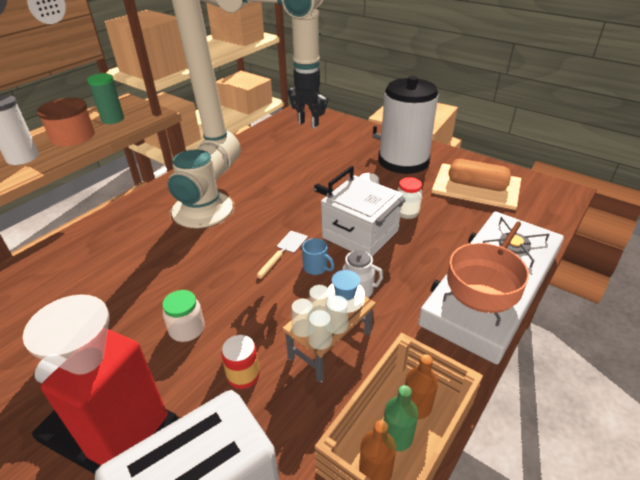

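View pics/t17.png

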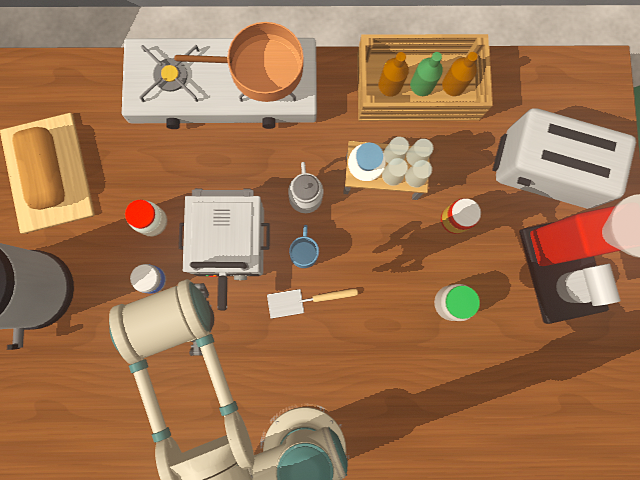

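Run:
```python
from h import *
fs=['top0','t3','t8','t17']
zoom(np.vstack([cv2.imread(f'pics/{f}.png')[283:320,260:375] for f in fs]),'pics/spc.png',0,0,115,148,4)
a=cv2.imread('pics/top0.png');b=cv2.imread('pics/t17.png')
# hue/colour masks centroid comparison
for n,(lo,hi,box) in dict(mug=((95,80,40),(125,255,255),(285,225,325,270)),green=((45,80,60),(85,255,255),(435,280,485,325)),red=((0,180,90),(8,255,255),(120,195,160,230)),handle=((15,60,120),(30,255,255),(300,283,370,310))).items():
    x0,y0,x1,y1=box
    for im in(a,b):
        m=cv2.inRange(cv2.cvtColor(im[y0:y1,x0:x1],cv2.COLOR_BGR2HSV),lo,hi);ys,xs=np.nonzero(m);print(n,xs.mean().round(1)+x0,ys.mean().round(1)+y0,len(xs))
```

```text
mug 303.9 251.5 591
mug 304.1 249.9 315
green 462.2 301.8 878
green 462.2 301.8 878
red 139.4 213.4 670
red 139.4 213.4 670
handle 335.2 295.0 321
handle 335.0 295.0 324
```

View pics/spc.png

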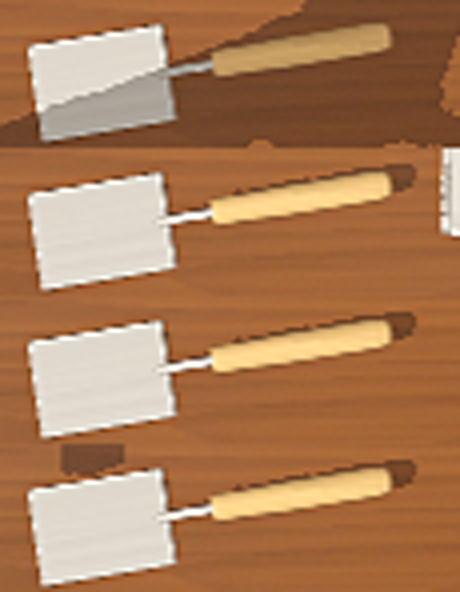

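The spatula is in the same place in all four frames. The other items match too, and the mug's mask only differs because of shadow. The cover is shut and the handle is out through the slot.

Run:
```python
from h import *
print(manip.sign_off()); st()
```

```text
the job is handed in; nothing more can be done
None
the job is handed in; nothing more can be done
```

The basket is back in the fryer with its handle out through the front slot, and the cover is shut. I handed the job in at about 29 s of the 72 s allowed.

**What I did:** I pulled the basket clear of the shelf by its end rim and regripped it by the handle. I then turned it half round and lowered it into the tank. The height at first contact was the one expected for standing on the tank floor. I gripped the cover's bar and followed its arc down until it met the rim with under 10 N, then let go and moved the arm clear.

**Last checks:**
- **Basket and cover:** the final pictures show the cover flat on the rim and the handle out through the slot. The arm touches nothing, with the force reading near zero.
- **Other things on the counter:** the spatula, the tub's green lid and the sugar jar's red lid are unmoved to within a fraction of a pixel. The jug, milk can, tea tin and shelf I compared only by eye, and they look unmoved.
- **Forces:** the largest wrist force I read was about 22 N, while pulling the basket out.

**Checks that disagreed:**
- **Mug:** its colour mask changed size and its centre shifted by 1.6 pixels (roughly 4 mm). I put that down to a shadow moving across it, because nothing came near it.
- **Basket position:** the top and scene cameras differed by about 5 mm on where the basket was above the tank. It went in without touching the sides.
- **Refused moves:** my first few move commands were refused because rows need both a slide and a spin, so nothing moved.

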